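# Restock the buffet's condiment carrier in order

## Task

Fill the condiment carrier in order of its dots, lowering each shaker fully home and letting go before touching the next: first the red-capped shaker into the pocket with one dot, then the yellow-capped one into the pocket with two dots. Only then take the blue-capped shaker from its sloping rest, stand it upright on the black rubber mat and let go of it, then take it again and lower it into the pocket with three dots. Never let a shaker drop or topple, and leave the other things on the counter where they are.

Things in the scene. Friction and masses are not known exactly. Their poses are not given: they have to be found in the camera images.
- red_shaker: a square-sided steel shaker 46 x 46 x 125 mm with a red flat cap covering its top 29 mm, about 0.22 kg (mass varies 0.7 to 1.4 times); origin at the centre of its underside, z along its axis from foot to cap, x and y square to its side faces. It stands on the counter.
- yellow_shaker: a square-sided steel shaker 46 x 46 x 125 mm with a yellow flat cap covering its top 29 mm, about 0.22 kg (mass varies 0.7 to 1.4 times); origin at the centre of its underside, z along its axis from foot to cap, x and y square to its side faces. It stands on the counter.
- blue_shaker: a square-sided steel shaker 46 x 46 x 125 mm with a blue flat cap covering its top 29 mm, about 0.22 kg (mass varies 0.7 to 1.4 times); origin at the centre of its underside, z along its axis from foot to cap, x and y square to its side faces. At the start it leans on the sloping rest: its axis rises at 50 degrees above level, its foot towards the robot and its cap away from it; the upper 50 mm of it overhangs the rest.
- pocket_1: a black pocket block on the carrier marked with one white dot, on its top face and on its front (+x) face. Origin under the pocket's axis, on the block's underside; z up; x towards the dots; seen from above the block reaches from x -35 to +59 mm and y -34 to +34 mm, its dots lie at x +45 mm. Block 62 mm high; the square pocket, 54 x 54 mm with sides along x and y and a 3 mm chamfered mouth, is 54 mm deep: its floor lies 8 mm above the origin.
- pocket_2: a black pocket block on the carrier marked with two white dots, on its top face and on its front (+x) face. Origin under the pocket's axis, on the block's underside; z up; x towards the dots; seen from above the block reaches from x -35 to +59 mm and y -34 to +34 mm, its dots lie at x +45 mm. Block 62 mm high; the square pocket, 54 x 54 mm with sides along x and y and a 3 mm chamfered mouth, is 54 mm deep: its floor lies 8 mm above the origin.
- pocket_3: a black pocket block on the carrier marked with three white dots, on its top face and on its front (+x) face. Origin under the pocket's axis, on the block's underside; z up; x towards the dots; seen from above the block reaches from x -35 to +59 mm and y -34 to +34 mm, its dots lie at x +45 mm. Block 62 mm high; the square pocket, 54 x 54 mm with sides along x and y and a 3 mm chamfered mouth, is 54 mm deep: its floor lies 8 mm above the origin.
- carrier: the fixed wooden tray, 124 x 236 x 10 mm, with low end rails (40 mm high), that carries the three pocket blocks side by side along its y, 72 mm apart, in any order; origin on its underside below the middle pocket's axis.
- rest: a fixed wooden rest: a base 110 x 70 x 10 mm with a sloping strip 36 mm wide (narrower than the shaker, so that fingers pass on both sides) and a toe ledge that carries the shaker's foot. Origin under the centre of its base, x towards the rising end. The shaker's foot centre lies at x -30, z 36 mm.
- mat: a fixed black rubber mat, 110 x 110 x 4 mm, flat on the counter; origin at the centre of its underside, top at z 4 mm.
- pepper_mill: a dark wooden pepper mill, 54 mm wide, 162 mm tall; loose, to be left alone. Origin at its underside.
- jar: an amber jar, 60 mm wide, 90 mm tall; loose, to be left alone. Origin at its underside.
- ramekin: a white cup, 60 mm wide, 40 mm tall; loose, to be left alone. Origin at its underside.
- mug: a blue mug, 80 mm wide, 90 mm tall; loose, to be left alone. Origin at its underside.
- bowl: a white bowl, 120 mm wide, 50 mm tall; loose, to be left alone. Origin at its underside.
- plates: a stack of four white plates, 170 mm wide, 64 mm tall; loose, to be left alone. Origin at its underside.
- spatula: a spatula 200 mm long lying flat, handle along its -x; loose, to be left alone. Origin at its underside.
Mind the look-alikes: they are no part of the job. Leave any purple or turquoise look-alike of the red_shaker alone.

How it is judged:
On the way, in this order (a step that is already met when the one before it is completed fails the run):
1. the red-capped shaker is fully home in the one-dot pocket and released, the other two shakers not yet moved more than 30 mm (z of red_shaker in the frame of pocket_1 between 0.004 and 0.012 m and horizontal distance between red_shaker and pocket_1 below 0.012 m and angle between red_shaker's own z axis and vertical below 0.07 rad and contact force between the fingers and red_shaker below 0.1 N and linear speed of red_shaker below 0.02 m/s and distance of each of yellow_shaker, blue_shaker from where it was at the start of the episode below 0.03 m), for 0.2 s.
2. then the yellow-capped shaker is fully home in the two-dot pocket and released, with the red one still in place and the blue one not yet moved more than 30 mm (z of red_shaker in the frame of pocket_1 between 0.004 and 0.012 m and horizontal distance between red_shaker and pocket_1 below 0.012 m and angle between each of red_shaker, yellow_shaker's own z axis and vertical below 0.07 rad and z of yellow_shaker in the frame of pocket_2 between 0.004 and 0.012 m and horizontal distance between yellow_shaker and pocket_2 below 0.012 m and contact force between the fingers and yellow_shaker below 0.1 N and linear speed of yellow_shaker below 0.02 m/s and distance of blue_shaker from where it was at the start of the episode below 0.03 m), for 0.2 s.
3. then the blue-capped shaker stands upright on the rubber mat, released (angle between blue_shaker's own z axis and vertical below 0.07 rad and horizontal distance between blue_shaker and mat below 0.055 m and z of blue_shaker in the frame of mat below 0.008 m and contact force between the fingers and blue_shaker below 0.1 N and linear speed of blue_shaker below 0.02 m/s), for 0.2 s.
4. then the blue-capped shaker is fully home in the three-dot pocket and released (z of blue_shaker in the frame of pocket_3 between 0.004 and 0.012 m and horizontal distance between blue_shaker and pocket_3 below 0.012 m and angle between blue_shaker's own z axis and vertical below 0.07 rad and contact force between the fingers and blue_shaker below 0.1 N and linear speed of blue_shaker below 0.02 m/s), for 0.2 s.
At the end, for the whole second after the job is handed in: Red in the one-dot, yellow in the two-dot and blue in the three-dot pocket: each shaker's underside within 4 mm of its pocket's floor, within 12 mm of the pocket's axis, upright within 4 degrees, released and at rest (all of step 4 and z of red_shaker in the frame of pocket_1 between 0.004 and 0.012 m and horizontal distance between red_shaker and pocket_1 below 0.012 m and angle between each of red_shaker, yellow_shaker's own z axis and vertical below 0.07 rad and contact force between the fingers and red_shaker below 0.1 N and linear speed of each of red_shaker, yellow_shaker below 0.02 m/s and z of yellow_shaker in the frame of pocket_2 between 0.004 and 0.012 m and horizontal distance between yellow_shaker and pocket_2 below 0.012 m and contact force between the fingers and yellow_shaker below 0.1 N); the robot touches nothing.
It fails at once if a shaker is let fall (moves faster than 0.6 m/s while no finger touches it, as after a drop of about 18 mm) ((contact force between the fingers and red_shaker below 0.05 N and linear speed of red_shaker above 0.6 m/s) or (contact force between the fingers and yellow_shaker below 0.05 N and linear speed of yellow_shaker above 0.6 m/s) or (contact force between the fingers and blue_shaker below 0.05 N and linear speed of blue_shaker above 0.6 m/s)).
It fails at once if a shaker is toppled: the red or yellow one tilts more than 57 degrees, or the blue one more than 77 degrees (angle between any of red_shaker, yellow_shaker's own z axis and vertical above 1 rad or angle between blue_shaker's own z axis and vertical above 1.35 rad).
It fails at once if one of the other loose things is moved more than 30 mm (distance of any of pepper_mill, jar, ramekin, mug, bowl, plates, spatula from where it was at the start of the episode above 0.03 m).
It also fails if it takes over 72 s, if anything falls off the work surface, if the arm or the gripper's body presses on something with over 40 N, if the wrist force passes 120 N, or if a joint passes its speed limit or range.

## Robot

A 7-joint arm with a two-finger parallel gripper is mounted at the origin on the work surface. World frame = base frame: x ahead of the robot, y to its left, z up, the work surface at z = 0. Lengths are in m, angles in rad, forces in N, time in s.
With the tool pointing down it reaches from about 0.35 to 0.9 m from the base axis. Payload 19.9 kg.
Tool frame: the origin (TCP) lies midway between the tips of the shut fingers; the grasp point (between the pads) lies 19 mm behind it (arm.grip_point_offset is the distance from the TCP to the grasp point, in m); z points along the fingers, y is the direction in which the jaws open and shut (so a half turn about z gives the same grasp; the last joint's range is limited). The gripper opens to 85 mm and grips with 20 to 120 N. Pads are 22 mm wide; open, the fingers measure 114 mm over their backs; the gripper's body (76 mm by 85 mm) begins 54 mm behind the grasp point. The pads swing forward as they close: fully open they stand 13 mm farther back than shut.
Start: joints at [1.135, 0.417, -0.01, 1.614, 0.005, 1.111, -0.053], TCP at [0.24, -0.577, 0.194] pointing down, gripper open.
Joint ranges: [-2.81, 2.81], [-0.39, 2.02], [-1.27, 1.25], [0.06, 2.57], [-1.19, 4.33], [0.19, 2], [-2.82, 2.82]. Speed limits (rad/s): [1.89, 1.89, 2.39, 2.39, 3.01, 3.01, 3.01].

## Interface

Orientations are given as [roll, pitch, yaw] about the fixed x, y, z axes, in that order (R = Rz(yaw) Ry(pitch) Rx(roll)).
In Python, from bench import arm, eyes, order, models gives the robot as it stands.
- The arm moves only by the tool step_arm, never from a script. Its argument "targets" is a list of rows, each a list of 7 numbers: the turn, a rotation vector about the tool's x, y, z in rad, then the shift along the tool's x, y, z in cm, then the opening, from 0 (shut) to 1 (fully open). In form: [[ax, ay, az, tx, ty, tz, jaw], ...]. A call has 1 to 10 rows; each row shifts and turns the pose as measured when the row begins, along the tool's axes as they then stand; what a row does not reach is not made up. A row lasts 1/8 s, in which the tool goes at most 62.5 mm and 10.7 degrees, less where a joint would pass 70% of its speed; a pose out of reach is approached as far as the arm can. A call is refused whole if a number of a shift passes 6.25 or a number of a turn 0.188, either way. A call with a gripper value outside its range is refused whole. The fingers move at their own pace and stop on an object; the grip force is fixed at half the most. Time passes only in rows, so rows that do not move let the fingers close. It gives the time, the measured TCP pose, the force and the opening at its end, in the units of the state.
- arm.read_state(): the state, without advancing time (a new reading comes with each control period).
- eyes.grab_frame(name): name is "scene" or "top" or "wrist"; returns the picture (400x640x3 uint8, blue, green, red); there is no depth.
- eyes.get_calibration(name): a dict with "intrinsics" (3x3 intrinsics, pixels), "extrinsics" (4x4, takes a point from camera to world coordinates); the wrist camera has in their place "T_tool_cam" (4x4, takes a point from camera to tool coordinates, whose origin is the TCP and whose axes are the flange's). Camera axes: x right, y down, z forward; pixel columns grow to the right and rows downward; lengths in m; the calibration is good to about 2 mm. The wrist camera is an equidistant fisheye: a pixel r from the principal point sees the ray r / f radians off the axis. A picture is of the moment at which its call begins: read the wrist's pose just before it. get_calibration takes no time and is no camera call.
- order.close_job(): hands the job in, once; it reports no verdict.
Trained networks look in the newest picture that a camera, given by its name, has taken for a name from the list of things; names that differ only in an ending like _2 or _b are one class to them, and where a whole thing is asked for, a point or a joint stands for the part that bears it (a point fixed in the world has none). Each returns a list of dicts, best first, with "p" (0 to 1); they miss things now and then, are a little off and sometimes report something else, mostly with a low value. They report only what shows in the picture. A call takes as long as a camera call. They do not tell look-alikes from the thing itself.
- models.regions_of(camera, label): "mask" (400x640 bool, what is visible of it).
- models.spot_point(camera, label): "centre" ([x, y, z] in m, in world coordinates, good to about 4 mm: a listed point, or the origin of a listed thing).
The state is a dict: "time": time; "joint_pos": joint angles; "joint_vel": joint speeds; "effort": joint torques, N m; "ee_pos": TCP position; "tcp_rot": TCP orientation; "contact_force": force on the tool from outside, world axes, zero at the start; "moment": the same for the moment, N m; "gripper_width": finger opening in m.
Only numpy, scipy, OpenCV 4.12 (cv2) and the standard library are available. Lean on these libraries where they do the work, as an engineer would, in place of code of your own. Each camera call takes 0.05 s, during which the arm holds its last target. There are 200 camera calls.

## Working session

There is one attempt and no reset: what is moved stays moved. The work goes in short steps, Python scripts to look and compute and a tool call to move; the robot and the scene stay as the last step left them, time stands still between calls to the robot, and variables do not carry over. Pictures are saved under pics/ and viewed, about 8 in all and at most 12, crops included, and the job is handed in when it is done.

Besides the shell and the picture viewer there is one more tool, called after "Call:" as name([rows], argument=value, ...), one row to a line, values as JSON. step_arm: Moves the arm, as the interface text tells. Its arguments: {"type":"object","properties":{"targets":{"type":"array"}},"required":["targets"]}

```bash
mkdir -p pics; ls
cat > h.py <<'E'
import numpy as np, cv2
from scipy.spatial.transform import Rotation as R
from bench import arm, eyes, order, models
def cal(n):
    c=eyes.get_calibration(n); return {k:np.array(v) for k,v in c.items()}
def ray_plane(n,u,v,z):
    c=cal(n);K=c['intrinsics'];T=c['extrinsics']
    d=T[:3,:3]@np.linalg.inv(K)@[u,v,1];o=T[:3,3]
    return o+d*(z-o[2])/d[2]
E
python3 - <<'E'
from h import *
s=arm.read_state();print(s)
for n in ['scene','top']:
    im=eyes.grab_frame(n);cv2.imwrite(f'pics/{n}0.png',im)
    print(n,cal(n))
    for l in ['red_shaker','yellow_shaker','blue_shaker','pocket_1','pocket_2','pocket_3','mat','rest','carrier']:
        print(n,l,[(np.round(d['centre'],3).tolist(),round(d['p'],2)) for d in models.spot_point(n,l)][:5])
E
```

```text
pics
{'time': 0.0, 'joint_pos': array([ 1.13549809,  0.41798804, -0.01030416,  1.61416202,  0.00470157,
        1.11072726, -0.0529937 ]), 'joint_vel': array([ 9.47104022e-04,  9.74701040e-04, -1.96785774e-04, -1.17070643e-03,
        8.35432514e-05, -6.20878527e-04,  2.41812693e-04]), 'effort': array([-5.11163435e-04, -8.64443350e+01,  6.78542331e-01, -4.34888864e+01,
        1.91136100e-02,  7.60978670e-03,  6.55659778e-05]), 'ee_pos': array([ 0.23964561, -0.57679878,  0.19325663]), 'tcp_rot': array([-3.14033526e+00,  9.41767582e-05,  3.93814551e-01]), 'contact_force': array([ 0.32218963, -0.10859775,  0.79227459]), 'moment': array([-0.01625051, -0.00897802,  0.00138542]), 'gripper_width': 0.0854689851417792}
scene {'intrinsics': array([[377.35168664,   0.        , 321.06989251],
       [  0.        , 377.35168664, 208.04110352],
       [  0.        ,   0.        ,   1.        ]]), 'extrinsics': array([[-0.89496502,  0.38214015, -0.23023144,  0.8882667 ],
       [ 0.44604104,  0.75575823, -0.47945479,  0.69526314],
       [-0.00921962, -0.53178794, -0.84682737,  1.23349576],
      
[... 1429 characters left out ...]
.96), ([0.52, -0.403, 0.0], 0.83), ([0.631, -0.142, 0.002], 0.75), ([0.632, -0.389, -0.001], 0.66)]
top yellow_shaker [([0.628, -0.005, 0.001], 0.94), ([0.514, 0.245, 0.0], 0.36)]
top blue_shaker [([0.501, -0.279, 0.034], 0.7), ([0.533, -0.271, -0.003], 0.39)]
top pocket_1 [([0.5, 0.314, 0.006], 0.77), ([0.526, 0.175, 0.008], 0.67), ([0.514, 0.251, 0.01], 0.65)]
top pocket_2 [([0.5, 0.314, 0.006], 0.77), ([0.526, 0.175, 0.008], 0.67), ([0.514, 0.251, 0.01], 0.65)]
top pocket_3 [([0.5, 0.314, 0.006], 0.77), ([0.526, 0.175, 0.008], 0.67), ([0.514, 0.251, 0.01], 0.65)]
top mat [([0.482, -0.011, -0.002], 0.62)]
top rest [([0.532, -0.271, -0.0], 0.87)]
top carrier [([0.515, 0.246, -0.003], 0.62)]
```

```bash
python3 -c "
import cv2
a=cv2.imread('pics/top0.png');cv2.imwrite('pics/top0b.png',cv2.resize(a,(800,500),interpolation=cv2.INTER_CUBIC))
a=cv2.imread('pics/scene0.png');cv2.imwrite('pics/scene0b.png',cv2.resize(a,(800,500),interpolation=cv2.INTER_CUBIC))"
```

```text
(no output)
```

View pics/top0b.png

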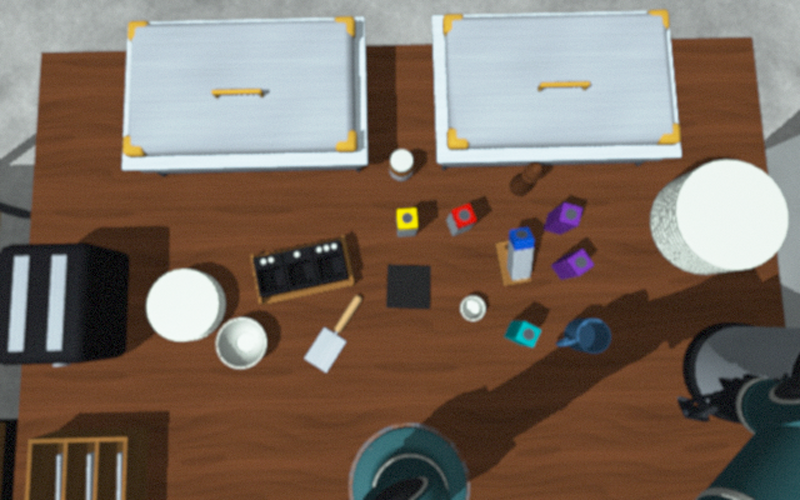

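View pics/scene0b.png

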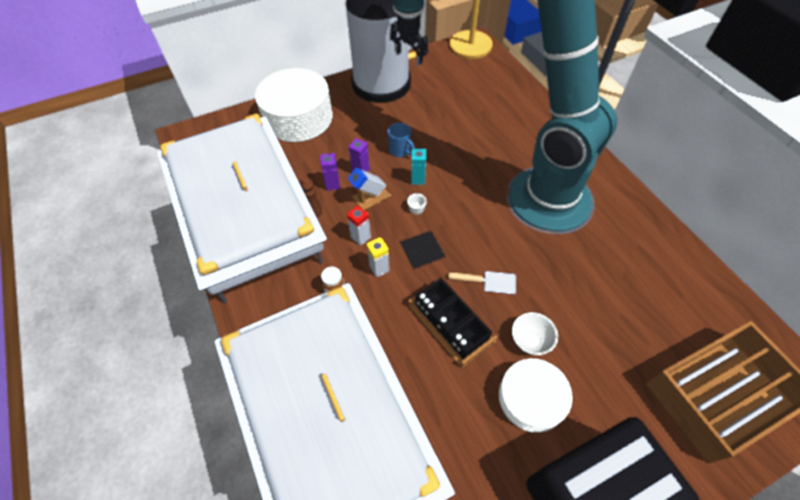

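Pixel candidates for the red shaker in the 800-px top picture:
- Red cap: (462,216), chosen by its cap colour.
- Purple look-alikes: (565,217) and (575,263).
- Turquoise look-alike: (525,333).

The pockets left to right have 2 dots (262,260), 1 dot (296,254) and 3 dots (326,248). The mat is at (408,287), and blue on its rest is at (520,250).

```bash
cat >> h.py <<'E'
from scipy.optimize import minimize
def proj(n,P,cam=None):
    c=cam or cal(n);T=np.linalg.inv(c['extrinsics']);q=(T[:3,:3]@np.asarray(P).T).T+T[:3,3];q=q@c['intrinsics'].T
    return q[:,:2]/q[:,2:]
def box(pose_R,t,z0,z1,h=.023):
    return np.array([[x,y,z] for x in(-h,h) for y in(-h,h) for z in(z0,z1)])@pose_R.T+t
HUE={'red':[(0,8),(172,180)],'yellow':[(22,34)],'blue':[(105,124)]}
def cmask(im,col,sat=130):
    h=cv2.cvtColor(im,cv2.COLOR_BGR2HSV);m=np.zeros(h.shape[:2],bool)
    for a,b in HUE[col]: m|=(h[...,0]>=a)&(h[...,0]<=b)
    return m&(h[...,1]>sat)&(h[...,2]>70)
def sil(pts,shape):
    m=np.zeros((shape[0],shape[1]),np.uint8)
    cv2.fillConvexPoly(m,np.round(cv2.convexHull(pts.astype(np.float32))[:,0]*16).astype(np.int32),255,cv2.LINE_AA,4)
    return m/255.
def fit(col,xyz,yaw0,tilt=0,ims=None,r=22):
    """fit x,y,yaw of cap; returns x,y,yaw,cost"""
    data=[]
    for n in ims:
        c=cal(n);Rz=R.from_euler('ZY',[yaw0,tilt]).as_matrix()
        u,v=proj(n,box(Rz,np.array(xyz),.096,.125),c).mean(0);m=cmask(ims[n],col)
        w=np.zeros_like(m);w[int(v)-r:int(v)+r,int(u)-r:int(u)+r]=1;data.append((n,c,m&w))
    def cost(p):
        Rz=R.from_euler('ZY',[p[2],tilt]).as_matrix();t=np.array([p[0],p[1],xyz[2]])
        return sum(np.abs(sil(proj(n,box(Rz,t,.096,.125),c),m.shape)-m).sum() for n,c,m in data)
    best=None
    for y in ([yaw0] if tilt else np.arange(-.7,.8,.2)):
        s=np.array([[0,0,0],[.006,0,0],[0,.006,0],[0,0,.15]])+[xyz[0],xyz[1],y]
        o=minimize(cost,s[0],method='Nelder-Mead',options=dict(initial_simplex=s,xatol=1e-4,fatol=.05))
        if best is None or o.fun<best.fun: best=o
    return np.round(best.x,4),round(best.fun,1),[int(d[2].sum()) for d in data]
E
python3 - <<'E'
from h import *
ims={n:cv2.imread(f'pics/{n}0.png') for n in('top','scene')}
for sel in (['top'],['scene'],['top','scene']):
    d={n:ims[n] for n in sel}
    print(sel,'red',fit('red',[.63,-.14,0],0,ims=d),'yel',fit('yellow',[.628,-.007,0],0,ims=d),'blue',fit('blue',[.502,-.277,.036],0,np.radians(40),ims=d))
for n in ims:
    im=ims[n];c=proj(n,np.array([[.57,.26,.072]]))[0];hh=im.min(2)
    r=40;u,v=c.astype(int);w=hh[v-r:v+r,u-2*r//1:u+2*r];m=(w>150).astype(np.uint8)
    k,l,s,ce=cv2.connectedComponentsWithStats(m)
    for i in range(1,k): 
        if s[i,4]<60:
            p=ce[i]+[u-2*r,v-r];print(n,s[i,4],p.round(1),ray_plane(n,*p,.072).round(4))
E
```

```text
['top'] red (array([ 0.6338, -0.14  , -1.2299]), np.float64(92.1), [258]) yel (array([ 0.6294, -0.0064,  0.024 ]), np.float64(73.7), [275]) blue (array([ 0.5029, -0.2728,  0.0433]), np.float64(117.4), [263])
['scene'] red (array([ 0.629 , -0.1431, -1.1888]), np.float64(61.6), [180]) yel (array([ 0.6254, -0.0119, -0.0263]), np.float64(75.2), [175]) blue (array([ 0.5014, -0.2719,  0.0175]), np.float64(66.4), [150])
['top', 'scene'] red (array([ 0.6329, -0.1404, -1.2076]), np.float64(170.1), [258, 180]) yel (array([ 0.6284, -0.0067,  0.0199]), np.float64(157.4), [275, 175]) blue (array([ 0.503 , -0.2733,  0.0494]), np.float64(185.1), [263, 150])
top 14 [266.7 196.5] [0.5739 0.1697 0.072 ]
top 16 [260.5 198. ] [0.5698 0.1883 0.072 ]
top 13 [254.6 199.4] [0.566  0.2059 0.072 ]
top 14 [236.9 203.1] [0.5559 0.2588 0.072 ]
top 14 [210.5 208.7] [0.541  0.3376 0.072 ]
top 14 [216.3 207.5] [0.5442 0.3204 0.072 ]
scene 16 [271.4 220.6] [0.7539 0.005  0.072 ]
scene 20 [304.2 217.8] [0.6448 0.0475 0.072 ]
scene 26 [339.2 238.2] [0.5714 0.1762 0.072 ]
scene 14 [344.5 243.7] [0.5652 0.2032 0.072 ]
scene 14 [354.5 255.3] [0.5558 0.2565 0.072 ]
scene 16 [366.5 269. ] [0.5447 0.3176 0.072 ]
scene 16 [370.5 273. ] [0.5401 0.3356 0.072 ]
```

```bash
cat > plan.py <<'E'
import sys
from h import *
def plan(pos,rpy,jaw,n=None,cur=None):
    s=arm.read_state()
    p=np.array(s['ee_pos']);A=R.from_euler('xyz',s['tcp_rot'])
    B=R.from_euler('xyz',rpy);d=np.array(pos)-p;w=(A.inv()*B).as_rotvec()
    need=max(np.abs(d).max()/.055,np.linalg.norm(d)/.06,np.linalg.norm(w)/.18,1)
    n=n or int(np.ceil(need))
    rows=[]
    for i in range(n):
        t=(A*R.from_rotvec(w*i/n)).inv().apply(d/n)*100
        rows.append([round(x,3) for x in w/n]+[round(x,2) for x in t]+[jaw])
    print('t',round(s['time'],2),'pos',p.round(4),'rpy',np.round(s['tcp_rot'],3),'w',round(s['gripper_width'],4),'F',np.round(s['contact_force'],1),'dist',np.linalg.norm(d).round(4),'n',n)
    for r in rows: print(str(r)+',')
if __name__=='__main__':
    a=[float(x) for x in sys.argv[1:]]
    plan(a[:3],a[3:6],a[6],int(a[7]) if len(a)>7 else None)
E
python3 plan.py .632 -.14 .26 3.1416 0 1.93 1
```

```text
t 1.0 pos [ 0.2398 -0.5771  0.1939] rpy [-3.141  0.     0.394] w 0.0854 F [ 0.5 -0.2  1.2] dist 0.591 n 10
[np.float64(-0.0), np.float64(-0.0), np.float64(-0.154), np.float64(5.3), np.float64(-2.53), np.float64(-0.66), 1.0],
[np.float64(-0.0), np.float64(-0.0), np.float64(-0.154), np.float64(5.62), np.float64(-1.69), np.float64(-0.66), 1.0],
[np.float64(-0.0), np.float64(-0.0), np.float64(-0.154), np.float64(5.82), np.float64(-0.81), np.float64(-0.66), 1.0],
[np.float64(-0.0), np.float64(-0.0), np.float64(-0.154), np.float64(5.87), np.float64(0.09), np.float64(-0.66), 1.0],
[np.float64(-0.0), np.float64(-0.0), np.float64(-0.154), np.float64(5.79), np.float64(0.99), np.float64(-0.66), 1.0],
[np.float64(-0.0), np.float64(-0.0), np.float64(-0.154), np.float64(5.57), np.float64(1.86), np.float64(-0.66), 1.0],
[np.float64(-0.0), np.float64(-0.0), np.float64(-0.154), np.float64(5.22), np.float64(2.69), np.float64(-0.66), 1.0],
[np.float64(-0.0), np.float64(-0.0), np.float64(-0.154), np.float64(4.75), np.float64(3.46), np.float64(-0.66), 1.0],
[np.float64(-0.0), np.float64(-0.0), np.float64(-0.154), np.float64(4.16), np.float64(4.14), np.float64(-0.66), 1.0],
[np.float64(-0.0), np.float64(-0.0), np.float64(-0.154), np.float64(3.48), np.float64(4.73), np.float64(-0.66), 1.0],
```

Call:
step_arm([
  [0,0,-0.154,5.3,-2.5,-1.2,1],
  [0,0,-0.154,5.6,-1.7,-1.2,1],
  [0,0,-0.154,5.8,-0.8,-1.2,1],
  [0,0,-0.154,5.9,0.1,-1,1],
  [0,0,-0.154,5.8,1,-1,1],
  [0,0,-0.154,5.6,1.9,-0.5,1],
  [0,0,-0.154,5.2,2.7,-0.5,1],
  [0,0,-0.154,4.7,3.5,0,1],
  [0,0,-0.154,4.2,4.1,0,1],
  [0,0,-0.154,3.5,4.7,0,1],
])

```text
time: 2.25
ee_pos: [0.6321, -0.1233, 0.2627]
tcp_rot: [3.141, 0.004, 1.973]
contact_force: [0.6, -0.9, 0.3]
gripper_width: 0.0854
```

```bash
sed -i 's/round(x,3) for/round(float(x),3) for/;s/round(x,2) for/round(float(x),2) for/' plan.py; python3 plan.py .632 -.14 .24 3.1416 0 1.93 1
```

```text
t 2.25 pos [ 0.6321 -0.1233  0.2627] rpy [3.141 0.004 1.973] w 0.0854 F [ 0.6 -0.9  0.3] dist 0.0281 n 1
[0.0, 0.004, 0.043, -1.52, -0.67, 2.27, 1.0],
```

Call:
step_arm([
  [0,0.004,0.043,-1.5,-0.7,2.2,1],
  [0,0,0,0,0,0,1],
])

```text
time: 2.5
ee_pos: [0.6335, -0.1354, 0.2393]
tcp_rot: [3.141, -0.002, 1.937]
contact_force: [-0.3, -0.0, 0.6]
gripper_width: 0.0855
```

```bash
cat >> h.py <<'E'
def wcam():
    s=arm.read_state();c=cal('wrist');T=np.eye(4);T[:3,:3]=R.from_euler('xyz',s['tcp_rot']).as_matrix();T[:3,3]=s['ee_pos']
    im=eyes.grab_frame('wrist');return im,T@c['T_tool_cam'],c['intrinsics']
def fproj(P,T,K):
    Ti=np.linalg.inv(T);q=np.asarray(P)@Ti[:3,:3].T+Ti[:3,3];r=np.linalg.norm(q[:,:2],axis=1);th=np.arctan2(r,q[:,2])
    return np.c_[K[0,0]*th*q[:,0]/r+K[0,2],K[1,1]*th*q[:,1]/r+K[1,2]]
def fray(u,v,z,T,K):
    x=np.array([(u-K[0,2])/K[0,0],(v-K[1,2])/K[1,1]]);th=np.linalg.norm(x)
    d=T[:3,:3]@np.r_[x/th*np.sin(th),np.cos(th)];return T[:3,3]+d*(z-T[2,3])/d[2]
def wmark(im,pts,name,T=None,K=None):
    im=im.copy()
    for u,v in pts: cv2.circle(im,(int(u),int(v)),2,(0,255,0),-1)
    cv2.imwrite(name,im)
E
python3 - <<'E'
from h import *
im,T,K=wcam();np.savez('w1.npz',im=im,T=T,K=K);print(K,T.round(3))
P=box(R.from_euler('z',.36).as_matrix(),np.array([.632,-.14,0]),.096,.125)
q=fproj(P,T,K);print(q.round(0).tolist());wmark(im,q,'pics/w1.png')
E
```

```text
[[309.70691629   0.         317.42509947]
 [  0.         309.70691629 204.51168919]
 [  0.           0.           1.        ]] [[ 0.934  0.341  0.11   0.607]
 [ 0.358 -0.89  -0.282 -0.064]
 [ 0.002  0.302 -0.953  0.42 ]
 [ 0.     0.     0.     1.   ]]
[[292.0, 205.0], [290.0, 214.0], [292.0, 164.0], [289.0, 169.0], [334.0, 205.0], [336.0, 214.0], [335.0, 164.0], [337.0, 169.0]]
```

View pics/w1.png

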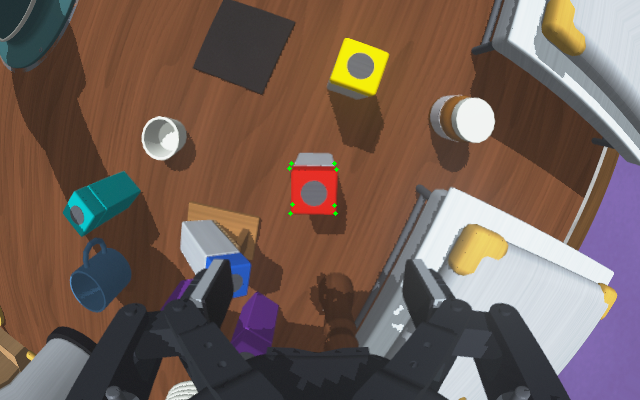

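The red cap sits at (291–338, 168–214), matching the model's projection to about 1 px; the mill at (335,300) is clear of it. Descending.

```bash
python3 plan.py .632 -.14 .078 3.1416 0 1.93 1 4;python3 - <<'E'
from h import *
d=np.load('w1.npz');im,T,K=d['im'],d['T'],d['K']
for col,x0,h in (('yellow',[.628,-.007,.0],0),('red',[.632,-.14,.36],0)):
    m=cmask(im,col);q0=fproj(np.array([[x0[0],x0[1],.11]]),T,K)[0].astype(int)
    w=np.zeros_like(m);w[max(q0[1]-50,0):q0[1]+50,q0[0]-50:q0[0]+50]=1;m&=w
    m=cv2.morphologyEx(m.astype(np.uint8),cv2.MORPH_CLOSE,np.ones((25,25)))
    f=lambda p:np.abs(sil(fproj(box(R.from_euler('z',p[2]).as_matrix(),np.array([p[0],p[1],0]),.096,.125),T,K),m.shape)-m).sum()
    for y in (x0[2],x0[2]+.2,x0[2]-.2):
        s=np.array([[0,0,0],[.006,0,0],[0,.006,0],[0,0,.15]])+[*x0[:2],y]
        o=minimize(f,s[0],method='Nelder-Mead',options=dict(initial_simplex=s));print(col,o.x.round(4),o.fun,m.sum())
E
```

```text
t 2.55 pos [ 0.6342 -0.1337  0.2407] rpy [ 3.138e+00 -2.000e-03  1.940e+00] w 0.0853 F [0.9 1.5 0.6] dist 0.1629 n 4
[0.001, -0.001, 0.002, -0.14, -0.12, 4.07, 1.0],
[0.001, -0.001, 0.002, -0.13, -0.12, 4.07, 1.0],
[0.001, -0.001, 0.002, -0.13, -0.11, 4.07, 1.0],
[0.001, -0.001, 0.002, -0.13, -0.11, 4.07, 1.0],
yellow [ 0.629  -0.0086  0.0217] 193.01176470588234 2336
yellow [ 0.6291 -0.0084  0.0262] 192.71764705882353 2336
yellow [ 0.6291 -0.0086  0.0219] 192.97254901960784 2336
red [ 0.6337 -0.1416  0.3837] 178.83921568627449 2269
red [ 0.6338 -0.1415  0.3424] 176.06274509803922 2269
red [ 0.6336 -0.1416  0.3835] 177.18039215686275 2269
```

Call:
step_arm([
  [0,0,0,-0.35,0,3.5,1],
  [0,0,0,-0.3,0,3.5,1],
  [0,0,0,0,0,0.5,1],
])

```text
time: 2.92
ee_pos: [0.6374, -0.1408, 0.167]
tcp_rot: [3.135, 0.0, 1.938]
contact_force: [0.3, 0.0, 1.1]
gripper_width: 0.0852
```

```bash
python3 plan.py .633 -.141 .078 3.1416 0 1.93 1 3
```

```text
t 2.92 pos [ 0.6374 -0.1408  0.167 ] rpy [3.135 0.    1.938] w 0.0852 F [0.3 0.  1.1] dist 0.0891 n 3
[0.002, 0.0, 0.003, 0.05, -0.16, 2.97, 1.0],
[0.002, 0.0, 0.003, 0.05, -0.15, 2.97, 1.0],
[0.002, 0.0, 0.003, 0.05, -0.15, 2.97, 1.0],
```

Call:
step_arm([
  [0.002,0,0.003,0,-0.2,3,1],
  [0.002,0,0.003,0,-0.2,3,1],
  [0.002,0,0,0,0,3,1],
  [0,0,0,0,0,0,1],
])

```text
time: 3.42
ee_pos: [0.6369, -0.1433, 0.082]
tcp_rot: [3.135, 0.005, 1.93]
contact_force: [-0.7, -0.0, 1.8]
gripper_width: 0.0851
```

```bash
python3 plan.py .633 -.141 .078 3.1416 0 1.93 1 1
```

```text
t 3.42 pos [ 0.6369 -0.1433  0.082 ] rpy [3.135 0.005 1.93 ] w 0.0851 F [-0.7 -0.   1.8] dist 0.0061 n 1
[0.007, 0.005, -0.0, 0.36, -0.29, 0.4, 1.0],
```

Call:
step_arm([
  [0.006,0.005,0,0.3,-0.3,0.4,1],
  [0,0,0,0,0,0,0],
  [0,0,0,0,0,0,0],
  [0,0,0,0,0,0,0],
  [0,0,0,0,0,0,0],
  [0,0,0,0,0,0,0],
  [0,0,0,0,0,0,0],
])

```text
time: 4.3
ee_pos: [0.6353, -0.1421, 0.0837]
tcp_rot: [3.136, 0.004, 1.929]
contact_force: [-0.2, -0.4, -1.8]
gripper_width: 0.0429
```

```bash
python3 plan.py .512 .25 .25 3.1416 0 1.764 0
```

```text
t 4.3 pos [ 0.6353 -0.1421  0.0837] rpy [3.136 0.004 1.929] w 0.0429 F [-0.2 -0.4 -1.8] dist 0.4434 n 8
[0.001, 0.0, 0.021, 5.12, 0.29, -2.1, 0.0],
[0.001, 0.0, 0.021, 5.13, 0.18, -2.09, 0.0],
[0.001, 0.0, 0.021, 5.13, 0.07, -2.09, 0.0],
[0.001, 0.0, 0.021, 5.13, -0.03, -2.09, 0.0],
[0.001, 0.0, 0.021, 5.13, -0.14, -2.09, 0.0],
[0.001, 0.0, 0.021, 5.13, -0.25, -2.09, 0.0],
[0.001, 0.0, 0.021, 5.12, -0.36, -2.08, 0.0],
[0.001, 0.0, 0.021, 5.12, -0.46, -2.08, 0.0],
```

Call:
step_arm([
  [0,0,0,0,0,-3,0],
  [0,0,0,0,0,-6,0],
  [0,0,0,0,0,-6,0],
  [0,0,0,0,0,-3,0],
])

```text
time: 4.8
ee_pos: [0.6325, -0.1415, 0.2656]
tcp_rot: [3.141, -0.001, 1.93]
contact_force: [-0.6, 0.1, -2.7]
gripper_width: 0.0427
```

```bash
python3 plan.py .512 .25 .25 3.1416 0 1.764 0
```

```text
t 4.8 pos [ 0.6325 -0.1415  0.2656] rpy [ 3.141e+00 -1.000e-03  1.930e+00] w 0.0427 F [-0.6  0.1 -2.7] dist 0.4099 n 8
[0.0, -0.0, 0.021, 5.11, 0.31, 0.2, 0.0],
[0.0, -0.0, 0.021, 5.12, 0.2, 0.2, 0.0],
[0.0, -0.0, 0.021, 5.12, 0.1, 0.2, 0.0],
[0.0, -0.0, 0.021, 5.12, -0.01, 0.2, 0.0],
[0.0, -0.0, 0.021, 5.12, -0.12, 0.2, 0.0],
[0.0, -0.0, 0.021, 5.12, -0.22, 0.2, 0.0],
[0.0, -0.0, 0.021, 5.11, -0.33, 0.2, 0.0],
[0.0, -0.0, 0.021, 5.1, -0.43, 0.2, 0.0],
```

Call:
step_arm([
  [0,0,0.021,3,0.2,0,0],
  [0,0,0.021,5.1,0.2,0,0],
  [0,0,0.021,5.1,0.1,0.2,0],
  [0,0,0.021,5.1,0,0.2,0],
  [0,0,0.021,5.1,-0.1,0.2,0],
  [0,0,0.021,5.1,-0.2,0.2,0],
  [0,0,0.021,5.1,-0.3,0.2,0],
  [0,0,0.021,4,-0.4,0.2,0],
  [0,0,0,2,0,0,0],
  [0,0,0,0,0,0,0],
])

```text
time: 6.05
ee_pos: [0.5159, 0.2499, 0.2551]
tcp_rot: [3.137, 0.001, 1.756]
contact_force: [0.4, -0.7, -2.3]
gripper_width: 0.0427
```

```bash
cat > dots.py <<'E'
from h import *
im,T,K=wcam();np.savez('wd.npz',im=im,T=T,K=K)
g=im.min(2);k,l,s,ce=cv2.connectedComponentsWithStats((g>150).astype(np.uint8))
for i in range(1,k):
    p=fray(*ce[i],.072,T,K)
    if 4<s[i,4]<150 and np.hypot(p[0]-.55,p[1]-.26)<.13: print(s[i,4],ce[i].round(1),p.round(4))
C={1:(.512,.25),2:(.498,.32),3:(.526,.179)};Q=[]
for c in C.values():
    Rz=R.from_euler('z',.193).as_matrix()
    Q+=[Rz@[x,y,0]+[*c,.072] for x in(-.027,.027) for y in(-.027,.027)]+[Rz@[.045,0,0]+[*c,.072]]
q=fproj(np.array(Q),T,K);wmark(im,q,'pics/wd.png')
E
python3 dots.py; python3 plan.py .512 .25 .2 3.1416 0 1.764 0
```

```text
89 [351.8 107.7] [0.5429 0.3349 0.072 ]
91 [351.7 123. ] [0.5463 0.3172 0.072 ]
84 [350.7 175.6] [0.558 0.255 0.072]
t 6.1 pos [0.5163 0.2489 0.255 ] rpy [3.137e+00 2.000e-03 1.755e+00] w 0.043 F [-0.8 -0.5 -1.4] dist 0.0552 n 1
[0.004, 0.002, -0.009, 0.19, -0.42, 5.5, 0.0],
```

View pics/wd.png

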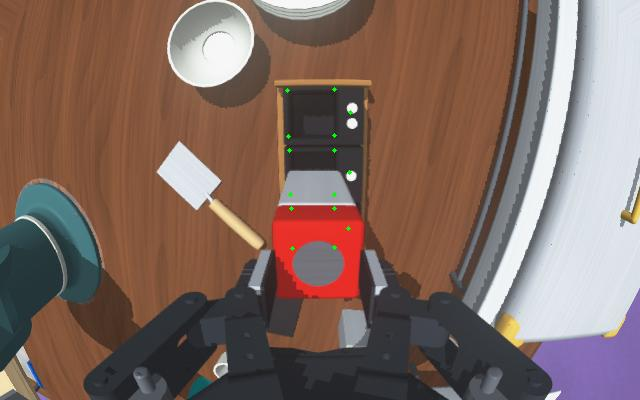

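View: the single dot at (351,176) belongs to the middle pocket and the two dots to the far one at (352,108–123); the red shaker hangs squarely in the grip. The wrist view puts pocket 1 at (0.5137,0.247).

```bash
python3 plan.py .5137 .246 .175 3.1416 0 1.764 0 3
```

```text
t 6.1 pos [0.5163 0.2489 0.255 ] rpy [3.137e+00 2.000e-03 1.755e+00] w 0.043 F [-0.8 -0.5 -1.4] dist 0.0801 n 3
[0.001, 0.001, -0.003, -0.08, -0.11, 2.67, 0.0],
[0.001, 0.001, -0.003, -0.08, -0.11, 2.67, 0.0],
[0.001, 0.001, -0.003, -0.08, -0.11, 2.67, 0.0],
```

Call:
step_arm([
  [0.001,0.001,-0.003,-0.1,-0.1,2.7,0],
  [0.001,0.001,-0.003,-0.1,-0.1,2.7,0],
  [0.001,0.001,-0.003,-0.1,-0.1,2.7,0],
  [0,0,0,0,0,0,0],
])

```text
time: 6.6
ee_pos: [0.5162, 0.2402, 0.1721]
tcp_rot: [3.14, 0.0, 1.758]
contact_force: [0.5, -0.3, -0.9]
gripper_width: 0.0427
```

```bash
python3 plan.py .5137 .246 .165 3.1416 0 1.764 0 1
```

```text
t 6.6 pos [0.5162 0.2402 0.1721] rpy [3.14  0.    1.758] w 0.0427 F [ 0.5 -0.3 -0.9] dist 0.0095 n 1
[0.002, 0.0, -0.006, 0.62, -0.14, 0.71, 0.0],
```

Call:
step_arm([
  [0.002,0,-0.006,0.55,-0.2,0.6,0],
  [0,0,0,0,0,0,0],
])

```text
time: 6.85
ee_pos: [0.5142, 0.2452, 0.1676]
tcp_rot: [3.14, 0.0, 1.763]
contact_force: [0.4, 0.6, -1.8]
gripper_width: 0.0429
```

```bash
python3 plan.py .5137 .246 .13 3.1416 0 1.764 0 2
```

```text
t 6.85 pos [0.5142 0.2452 0.1676] rpy [3.14  0.    1.763] w 0.0429 F [ 0.4  0.6 -1.8] dist 0.0376 n 2
[0.001, 0.0, -0.0, 0.04, -0.02, 1.88, 0.0],
[0.001, 0.0, -0.0, 0.04, -0.02, 1.88, 0.0],
```

Call:
step_arm([
  [0,0,0,0.05,0,1.5,0],
  [0,0,0,0,0,1.5,0],
  [0,0,0,0,0,1.5,0],
  [0,0,0,0,0,1,0],
  [0,0,0,0,0,0.5,0],
  [0,0,0,0,0,0,0],
])

```text
time: 7.6
ee_pos: [0.5144, 0.2458, 0.1036]
tcp_rot: [3.14, 0.0, 1.763]
contact_force: [1.4, 0.0, -2.4]
gripper_width: 0.0429
```

```bash
python3 plan.py .5137 .246 .1017 3.1416 0 1.764 0 1
```

```text
t 7.6 pos [0.5144 0.2458 0.1036] rpy [3.14  0.    1.763] w 0.0429 F [ 1.4  0.  -2.4] dist 0.0021 n 1
[0.002, 0.0, -0.001, 0.03, -0.06, 0.19, 0.0],
```

Call:
step_arm([
  [0,0,0,0,0,0.2,0],
  [0,0,0,0,0,0.1,0],
  [0,0,0,0,0,0,0],
])

```text
time: 7.98
ee_pos: [0.515, 0.2463, 0.1019]
tcp_rot: [3.138, -0.0, 1.763]
contact_force: [-1.1, 0.2, -2.4]
gripper_width: 0.0424
```

Call:
step_arm([
  [0,0,0,0,0,0.2,0],
  [0,0,0,0,0,0.1,0],
  [0,0,0,0,0,0,0],
])

```text
time: 8.35
ee_pos: [0.5161, 0.2474, 0.1019]
tcp_rot: [3.134, -0.0, 1.763]
contact_force: [0.3, -0.1, -2.6]
gripper_width: 0.043
```

Call:
step_arm([
  [0,0,0,0,0,0,1],
  [0,0,0,0,0,0,1],
  [0,0,0,0,0,0,1],
  [0,0,0,0,0,0,1],
  [0,0,0,0,0,-3,1],
  [0,0,0,0,0,-4,1],
  [0,0,0,0,0,-4,1],
  [0,0,0,0,0,-2,1],
  [0,0,0,0,0,0,1],
])

```text
time: 9.48
ee_pos: [0.5149, 0.247, 0.2353]
tcp_rot: [3.135, -0.0, 1.763]
contact_force: [-0.8, 0.6, 0.4]
gripper_width: 0.0853
```

```bash
python3 dots.py
python3 - <<'E'
from h import *
d=np.load('wd.npz');im,T,K=d['im'],d['T'],d['K']
P=box(R.from_euler('z',.193).as_matrix(),np.array([.5135,.247,.018]),.125,.125)
wmark(im,fproj(P,T,K),'pics/w3.png')
E
python3 plan.py .629 -.0085 .25 3.1416 0 1.595 1
```

```text
104 [355.4 106. ] [0.543  0.3349 0.072 ]
102 [355.1 122.1] [0.5463 0.3172 0.072 ]
91 [353.7 177.5] [0.5582 0.2552 0.072 ]
71 [352.5 221.9] [0.569 0.202 0.072]
79 [351.4 235.6] [0.5718 0.1843 0.072 ]
73 [350.7 249.2] [0.5752 0.1663 0.072 ]
t 9.53 pos [0.5146 0.2468 0.2344] rpy [ 3.136 -0.     1.763] w 0.0852 F [-0.1 -0.1 -0.4] dist 0.2802 n 5
[0.001, -0.0, 0.034, -5.45, 1.27, -0.31, 1.0],
[0.001, -0.0, 0.034, -5.4, 1.45, -0.31, 1.0],
[0.001, -0.0, 0.034, -5.35, 1.63, -0.31, 1.0],
[0.001, -0.0, 0.034, -5.29, 1.81, -0.31, 1.0],
[0.001, -0.0, 0.034, -5.23, 1.99, -0.31, 1.0],
```

View pics/w3.png

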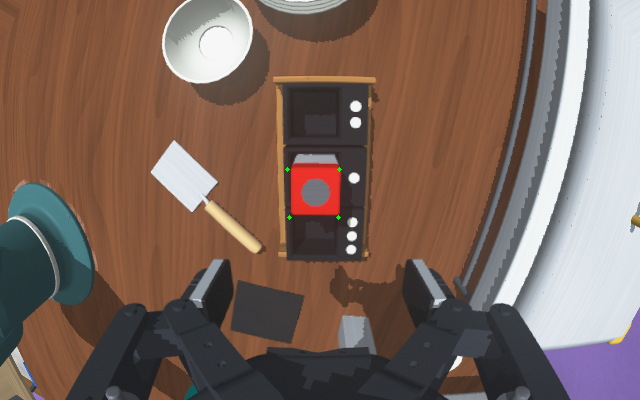

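Red is home: the cap at (291–340,165–214) matches the predicted home outline. On to yellow.

Call:
step_arm([
  [0.001,0,0.034,-5.4,1.3,-0.6,1],
  [0.001,0,0.034,-5.4,1.5,-0.3,1],
  [0,0,0.034,-5.3,1.6,-0.3,1],
  [0,0,0.034,-5.3,1.8,0,1],
  [0,0,0.034,-4,1.6,0,1],
  [0,0,0,0,0,0,1],
])

```text
time: 10.28
ee_pos: [0.6249, -0.0035, 0.239]
tcp_rot: [-3.136, -0.0, 1.59]
contact_force: [-0.6, 0.5, -0.7]
gripper_width: 0.0856
```

```bash
cat > capfit.py <<'E'
import sys
from h import *
col=sys.argv[1];x0=[float(a) for a in sys.argv[2:6]]  # x y z0 yaw
im,T,K=wcam();np.savez('wc.npz',im=im,T=T,K=K)
m=cmask(im,col);q0=fproj(np.array([[x0[0],x0[1],x0[2]+.11]]),T,K)[0].astype(int)
w=np.zeros_like(m);w[max(q0[1]-55,0):q0[1]+55,q0[0]-55:q0[0]+55]=1;m&=w
m=cv2.morphologyEx(m.astype(np.uint8),cv2.MORPH_CLOSE,np.ones((25,25)))
f=lambda p:np.abs(sil(fproj(box(R.from_euler('z',p[2]).as_matrix(),np.array([p[0],p[1],x0[2]]),.096,.125),T,K),m.shape)-m).sum()
for y in (x0[3],x0[3]-.15):
    s=np.array([[0,0,0],[.006,0,0],[0,.006,0],[0,0,.15]])+[*x0[:2],y]
    o=minimize(f,s[0],method='Nelder-Mead',options=dict(initial_simplex=s));print(col,o.x.round(4),round(o.fun),m.sum())
E
python3 capfit.py yellow .629 -.0085 0 .022; python3 plan.py .629 -.0085 .084 3.1416 0 1.593 1 4
python3 -c "
from h import *
print(ray_plane('top',321,125,.09))"
```

```text
yellow [ 0.6293 -0.0093  0.0475] 203 2246
yellow [ 0.6294 -0.0102  0.0451] 201 2246
t 10.32 pos [ 0.6243 -0.0013  0.2391] rpy [-3.136e+00 -1.000e-03  1.593e+00] w 0.0856 F [ 0.6 -0.  -0.4] dist 0.1554 n 4
[-0.001, -0.0, 0.0, -0.19, 0.13, 3.88, 1.0],
[-0.001, -0.0, 0.0, -0.19, 0.13, 3.88, 1.0],
[-0.001, -0.0, 0.0, -0.18, 0.12, 3.88, 1.0],
[-0.001, -0.0, 0.0, -0.18, 0.12, 3.88, 1.0],
[0.78502494 0.00210556 0.09      ]
```

Call:
step_arm([
  [-0.002,0,-0.008,-0.4,0.3,3.5,1],
  [-0.002,0,-0.008,-0.4,0.2,3.5,1],
  [0,0,0,0,0,0,1],
])

```text
time: 10.7
ee_pos: [0.6277, -0.005, 0.1662]
tcp_rot: [-3.139, -0.003, 1.615]
contact_force: [1.1, 0.5, 0.1]
gripper_width: 0.0854
```

```bash
python3 plan.py .6293 -.0095 .084 3.1416 0 1.61 1 3
```

```text
t 10.7 pos [ 0.6277 -0.005   0.1662] rpy [-3.139e+00 -3.000e-03  1.615e+00] w 0.0854 F [1.1 0.5 0.1] dist 0.0823 n 3
[-0.001, -0.001, 0.002, -0.16, 0.05, 2.74, 1.0],
[-0.001, -0.001, 0.002, -0.16, 0.05, 2.74, 1.0],
[-0.001, -0.001, 0.002, -0.16, 0.05, 2.74, 1.0],
```

Call:
step_arm([
  [0,0,0,-0.2,0,2.7,1],
  [0,0,0,-0.15,0,2.7,1],
  [0,0,0,-0.1,0,2.6,1],
  [0,0,0,0,0,0,1],
  [0,0,0,0,0,0,1],
])

```text
time: 11.32
ee_pos: [0.6301, -0.0033, 0.0918]
tcp_rot: [3.138, -0.004, 1.621]
contact_force: [0.3, -0.3, 0.5]
gripper_width: 0.0854
```

```bash
python3 plan.py .6293 -.0095 .084 3.1416 0 1.61 1 1
```

```text
t 11.32 pos [ 0.6301 -0.0033  0.0918] rpy [ 3.138 -0.004  1.621] w 0.0854 F [ 0.3 -0.3  0.5] dist 0.0099 n 1
[0.004, -0.004, 0.011, -0.61, -0.11, 0.77, 1.0],
```

Call:
step_arm([
  [0.004,-0.004,0.01,-0.6,-0.1,0.7,1],
  [0,0,0,-0.1,0,0,0],
  [0,0,0,0,0,0,0],
  [0,0,0,0,0,0,0],
  [0,0,0,0,0,0,0],
  [0,0,0,0,0,0,0],
  [0,0,0,0,0,0,0],
])

```text
time: 12.2
ee_pos: [0.6336, -0.0103, 0.0929]
tcp_rot: [3.132, 0.002, 1.61]
contact_force: [-0.5, -0.3, 0.0]
gripper_width: -0.0003
```

```bash
python3 plan.py .5 .317 .25 3.1416 0 1.762 0 7
```

```text
t 12.2 pos [ 0.6336 -0.0103  0.0929] rpy [3.132e+00 2.000e-03 1.610e+00] w -0.0003 F [-0.5 -0.3  0. ] dist 0.3868 n 7
[0.001, 0.0, -0.022, 4.74, -1.7, -2.27, 0.0],
[0.001, 0.0, -0.022, 4.78, -1.6, -2.27, 0.0],
[0.001, 0.0, -0.022, 4.81, -1.5, -2.26, 0.0],
[0.001, 0.0, -0.022, 4.85, -1.4, -2.26, 0.0],
[0.001, 0.0, -0.022, 4.88, -1.3, -2.25, 0.0],
[0.001, 0.0, -0.022, 4.9, -1.19, -2.25, 0.0],
[0.001, 0.0, -0.022, 4.93, -1.09, -2.25, 0.0],
```

Gripper closed on nothing; look before moving.

Run:
```python
from h import *
im,T,K=wcam();a=eyes.grab_frame('top');b=eyes.grab_frame('scene')
c=lambda I,u,v:cv2.resize(I[v-60:v+60,u-60:u+60],(400,400),interpolation=cv2.INTER_CUBIC)
u,v=proj('top',np.array([[.629,-.009,.08]]))[0].astype(int);u2,v2=proj('scene',np.array([[.629,-.009,.08]]))[0].astype(int)
cv2.imwrite('pics/miss.png',np.vstack([np.hstack([c(a,u,v),c(b,u2,v2)])[:,:],cv2.resize(im[150:400,:],(800,200))])[:600])
print([(np.round(d['centre'],3),d['p']) for d in models.spot_point('top','yellow_shaker')])
```

```text
[]
```

View pics/miss.png

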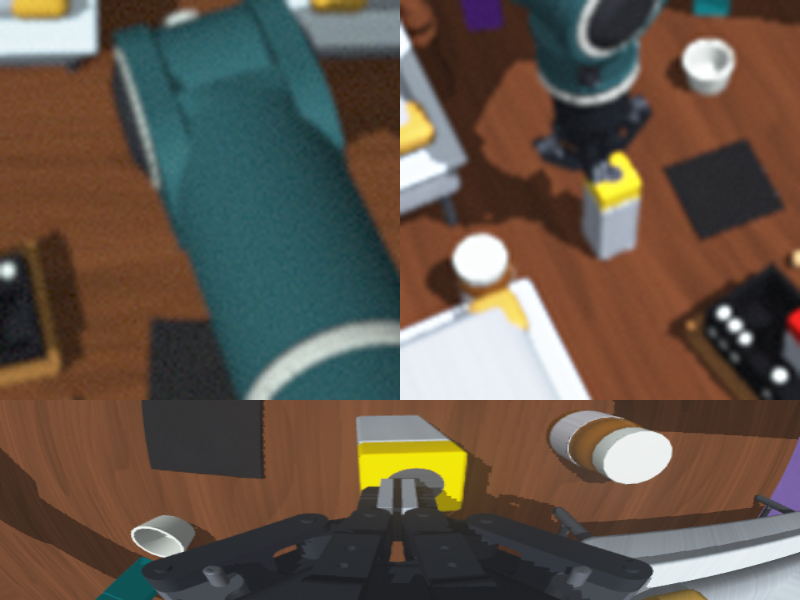

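The yellow shaker still stands upright but lies ahead of the shut fingers (+tool x, slipped out). Back off, rise, re-measure.

Call:
step_arm([
  [0,0,0,-1.2,0,0,0],
  [0,0,0,-0.4,0,-2,0],
  [0,0,0,0,0,-5,0.5],
  [0,0,0,0,0,-5,1],
  [0,0,0,0,0,-3,1],
  [0,0,0,0,0,0,1],
  [0,0,0,0,0,0,1],
])

```text
time: 13.28
ee_pos: [0.632, -0.0293, 0.252]
tcp_rot: [3.132, 0.002, 1.608]
contact_force: [0.2, -0.2, -1.0]
gripper_width: 0.0853
```

```bash
python3 capfit.py yellow .630 .01 0 .1;  python3 - <<'E'
from h import *
s=arm.read_state();print(s['ee_pos'],s['tcp_rot'],s['joint_pos'].round(3))
d=np.load('wc.npz');im=d['im'];cv2.imwrite('pics/y2.png',im)
b=eyes.grab_frame('scene');print(fit('yellow',[.63,.01,0],0,ims={'scene':b}))
print([(np.round(d['centre'],3),d['p']) for d in models.spot_point('scene','yellow_shaker')],[(np.round(d['centre'],3),d['p']) for d in models.spot_point('wrist','yellow_shaker')])
E
```

```text
yellow [ 0.6298 -0.0091  0.0574] 172 2115
yellow [ 0.6298 -0.0089  0.0452] 173 2115
[ 0.63211624 -0.02922714  0.25209358] [3.13168749e+00 1.66959776e-03 1.60804445e+00] [ 0.366  0.422 -0.505  1.519  0.213  1.244 -0.131]
(array([ 0.6252, -0.0107, -0.0904]), np.float64(74.2), [175])
[(array([ 0.629, -0.011, -0.001]), 0.73), (array([0.352, 0.396, 0.002]), 0.68)] [(array([ 0.628, -0.009, -0.004]), 0.59), (array([ 0.501, -0.282,  0.035]), 0.51)]
```

View pics/y2.png

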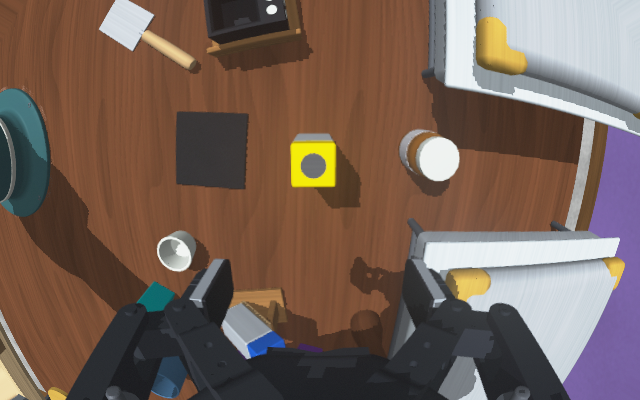

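Run:
```python
from h import *
c=cal('wrist')
def at(pos,rpy):
    T=np.eye(4);T[:3,:3]=R.from_euler('xyz',rpy).as_matrix();T[:3,3]=pos;return T@c['T_tool_cam']
K=c['intrinsics']
b=box(R.from_euler('z',.05).as_matrix(),np.array([.6298,-.009,0]),0,.125)
print('pred corners (foot,cap alternating)');print(fproj(b,at([.6336,-.0103,.0929],[3.132,.002,1.61]),K).round(0).tolist())
print('tcp px',fproj(np.array([[.6336,-.0103,.0929]]),at([.6336,-.0103,.0929],[3.132,.002,1.61]),K))
im=cv2.imread('pics/miss.png')[400:600];im=cv2.resize(im,(640,250))
m=cmask(im,'yellow');ys,xs=np.nonzero(m);print('yellow bbox',xs.min(),xs.max(),ys.min()+150,ys.max()+150)
s=cv2.resize(im[0:150,220:420],(800,600),interpolation=cv2.INTER_CUBIC);cv2.imwrite('pics/miss2.png',s)
```

```text
pred corners (foot,cap alternating)
[[287.0, 216.0], [269.0, 291.0], [285.0, 168.0], [263.0, 216.0], [336.0, 216.0], [350.0, 290.0], [336.0, 168.0], [352.0, 214.0]]
tcp px [[315.22353053 234.17837571]]
yellow bbox 286 374 201 289
```

View pics/miss2.png

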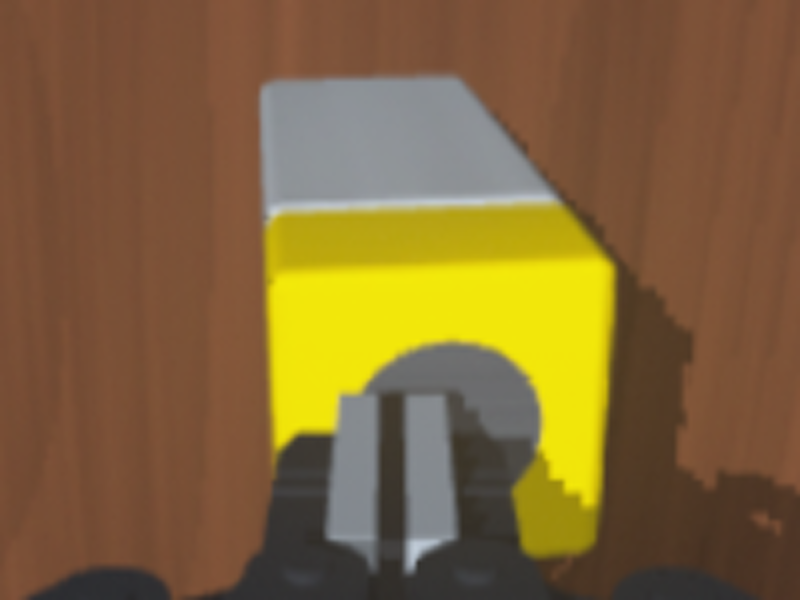

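The shaker has not moved (0.630,−0.009, upright). The grip was too high (TCP rose to 0.093, pads at the cap's top edge). I'll regrasp lower, at TCP z ≈ 0.073.

```bash
python3 plan.py .6298 -.0093 .16 3.1416 0 1.62 1 3
```

```text
t 13.47 pos [ 0.6319 -0.029   0.2511] rpy [3.133e+00 1.000e-03 1.608e+00] w 0.0853 F [-0.6  0.1 -0.3] dist 0.0932 n 3
[0.003, 0.0, -0.004, 0.66, -0.07, 3.03, 1.0],
[0.003, 0.0, -0.004, 0.66, -0.06, 3.04, 1.0],
[0.003, 0.0, -0.004, 0.66, -0.05, 3.04, 1.0],
```

Call:
step_arm([
  [0.003,0,-0.004,0.7,-0.1,3,1],
  [0.003,0,-0.004,0.7,-0.1,3,1],
  [0.003,0,-0.004,0.5,0,3,1],
  [0,0,0,0,0,0,1],
])

```text
time: 13.98
ee_pos: [0.6285, -0.0098, 0.1566]
tcp_rot: [-3.137, 0.001, 1.621]
contact_force: [0.7, -0.1, 0.9]
gripper_width: 0.0857
```

```bash
python3 plan.py .6298 -.0093 .074 3.1416 0 1.62 1 3; python3 capfit.py yellow .63 -.009 0 .05
```

```text
t 13.97 pos [ 0.6285 -0.0098  0.1566] rpy [-3.137e+00  1.000e-03  1.621e+00] w 0.0857 F [ 0.7 -0.1  0.9] dist 0.0826 n 3
[-0.001, 0.0, 0.0, 0.02, 0.06, 2.75, 1.0],
[-0.001, 0.0, 0.0, 0.02, 0.05, 2.75, 1.0],
[-0.001, 0.0, 0.0, 0.01, 0.05, 2.75, 1.0],
yellow [ 0.629  -0.0094  0.0333] 370 4050
yellow [ 0.6295 -0.0103  0.0242] 368 4050
```

Pose confirmed from close by. Descending.

Call:
step_arm([
  [-0.001,0,0,0,0,2.8,1],
  [-0.001,0,0,0,0,2.8,1],
  [-0.001,0,0,0,0,2.6,1],
  [0,0,0,0,0,0.3,1],
])

```text
time: 14.52
ee_pos: [0.6332, -0.0115, 0.0774]
tcp_rot: [3.133, 0.002, 1.618]
contact_force: [0.2, 0.3, 0.1]
gripper_width: 0.0852
```

```bash
python3 plan.py .6293 -.0097 .074 3.1416 0 1.61 1 1
```

```text
t 14.53 pos [ 0.6332 -0.0115  0.0774] rpy [3.133e+00 2.000e-03 1.618e+00] w 0.0852 F [0.2 0.3 0.1] dist 0.0055 n 1
[0.009, 0.002, 0.008, 0.19, -0.39, 0.34, 1.0],
```

Call:
step_arm([
  [0.008,0,0.008,0.2,-0.4,0.4,1],
  [0,0,0,0,0,0,0],
  [0,0,0,0,0,0,0],
  [0,0,0,0,0,0,0],
  [0,0,0,0,0,0,0],
  [0,0,0,0,0,0,0],
])

```text
time: 15.28
ee_pos: [0.6312, -0.0097, 0.0779]
tcp_rot: [3.136, 0.003, 1.609]
contact_force: [0.6, 0.3, -1.3]
gripper_width: 0.0439
```

Call:
step_arm([
  [0,0,0,0,0,-3,0],
  [0,0,0,0,0,-5,0],
  [0,0,0,0,0,-6,0],
  [0,0,0,0,0,-4,0],
])

```text
time: 15.78
ee_pos: [0.6281, -0.0094, 0.2593]
tcp_rot: [-3.14, 0.002, 1.61]
contact_force: [-0.3, 0.5, -2.0]
gripper_width: 0.0439
```

```bash
python3 plan.py .5004 .3174 .265 3.1416 0 1.762 0 7; python3 -c "
from h import *
s=arm.read_state();print(s['ee_pos'])"
```

```text
t 15.78 pos [ 0.6281 -0.0094  0.2593] rpy [-3.14e+00  2.00e-03  1.61e+00] w 0.0439 F [-0.3  0.5 -2. ] dist 0.351 n 7
[-0.0, 0.0, -0.022, 4.74, -1.64, -0.09, 0.0],
[-0.0, 0.0, -0.022, 4.77, -1.54, -0.09, 0.0],
[-0.0, 0.0, -0.022, 4.8, -1.43, -0.09, 0.0],
[-0.0, 0.0, -0.022, 4.83, -1.33, -0.09, 0.0],
[-0.0, 0.0, -0.022, 4.86, -1.22, -0.08, 0.0],
[-0.0, 0.0, -0.022, 4.89, -1.12, -0.08, 0.0],
[-0.0, 0.0, -0.022, 4.91, -1.01, -0.08, 0.0],
[ 0.62813253 -0.00943001  0.25926868]
```

Call:
step_arm([
  [0,0,-0.022,3,-1.1,-0.5,0],
  [0,0,-0.022,4.8,-1.6,-0.2,0],
  [0,0,-0.022,4.8,-1.4,0,0],
  [0,0,-0.022,4.8,-1.3,0,0],
  [0,0,-0.022,4.9,-1.2,0,0],
  [0,0,-0.022,4.9,-1.1,0,0],
  [0,0,-0.022,4,-0.9,0,0],
  [0,0,0,2,-0.3,0,0],
  [0,0,0,0,0,0,0],
])

```text
time: 16.9
ee_pos: [0.4909, 0.3247, 0.2629]
tcp_rot: [-3.137, 0.003, 1.777]
contact_force: [0.6, -0.4, -1.0]
gripper_width: 0.0442
```

```bash
python3 dots.py; python3 plan.py .5004 .3174 .18 3.1416 0 1.762 0 2
```

```text
75 [359.8 172.6] [0.5427 0.3347 0.072 ]
71 [359.1 186.9] [0.5462 0.3168 0.072 ]
48 [380.1 289.2] [0.6148 0.1765 0.072 ]
t 16.95 pos [0.4915 0.3238 0.2629] rpy [-3.137e+00  3.000e-03  1.775e+00] w 0.0439 F [-0.3 -0.3 -2.6] dist 0.0836 n 2
[-0.002, 0.002, 0.007, -0.39, 0.39, 4.14, 0.0],
[-0.002, 0.002, 0.007, -0.39, 0.38, 4.14, 0.0],
```

Call:
step_arm([
  [-0.002,0.002,0.006,-0.3,0.4,4,0],
  [-0.002,0.001,0.006,-0.3,0.4,4,0],
  [0,0,0,0,0,0,0],
])

```text
time: 17.32
ee_pos: [0.5013, 0.3164, 0.1806]
tcp_rot: [-3.141, 0.002, 1.76]
contact_force: [0.2, -0.5, -1.0]
gripper_width: 0.0441
```

```bash
python3 plan.py .5003 .3172 .165 3.1416 0 1.762 0 1
```

```text
t 17.32 pos [0.5013 0.3164 0.1806] rpy [-3.141e+00  2.000e-03  1.760e+00] w 0.0441 F [ 0.2 -0.5 -1. ] dist 0.0157 n 1
[-0.0, 0.002, -0.002, 0.1, -0.08, 1.56, 0.0],
```

Call:
step_arm([
  [0,0.002,-0.002,0.1,-0.1,1.6,0],
  [0,0,0,0,0,1.2,0],
  [0,0,0,0,0,0,0],
])

```text
time: 17.7
ee_pos: [0.5011, 0.3174, 0.1536]
tcp_rot: [3.139, -0.001, 1.762]
contact_force: [0.5, 0.1, -2.3]
gripper_width: 0.0443
```

```bash
python3 plan.py .5003 .3172 .11 3.1416 0 1.762 0 3
```

```text
t 17.7 pos [0.5011 0.3174 0.1536] rpy [ 3.139e+00 -1.000e-03  1.762e+00] w 0.0443 F [ 0.5  0.1 -2.3] dist 0.0436 n 3
[0.001, -0.0, -0.0, -0.0, -0.03, 1.45, 0.0],
[0.001, -0.0, -0.0, -0.0, -0.03, 1.45, 0.0],
[0.001, -0.0, -0.0, -0.0, -0.03, 1.45, 0.0],
```

Call:
step_arm([
  [0.001,0,0,0,0,1.5,0],
  [0.001,0,0,0,0,1.5,0],
  [0,0,0,0,0,1.4,0],
  [0,0,0,0,0,0.9,0],
  [0,0,0,0,0,0.3,0],
  [0,0,0,0,0,0,0],
])

```text
time: 18.45
ee_pos: [0.5016, 0.3189, 0.0957]
tcp_rot: [3.139, -0.002, 1.763]
contact_force: [-0.8, -0.2, -0.6]
gripper_width: 0.0444
```

Call:
step_arm([
  [0,0,0,0,0,0.1,0],
  [0,0,0,0,0,0,1],
  [0,0,0,0,0,0,1],
  [0,0,0,0,0,0,1],
  [0,0,0,0,0,0,1],
  [0,0,0,0,0,-3,1],
  [0,0,0,0,0,-5,1],
  [0,0,0,0,0,-5,1],
  [0,0,0,0,0,-3,1],
  [0,0,0,0,0,0,1],
])

```text
time: 19.7
ee_pos: [0.5012, 0.3187, 0.2601]
tcp_rot: [3.139, -0.003, 1.763]
contact_force: [0.5, 0.6, -1.7]
gripper_width: 0.0854
```

```bash
python3 capfit.py yellow .5003 .3172 .018 .19
python3 - <<'E'
from h import *
d=np.load('wc.npz')
a=eyes.grab_frame('scene')
for c,p in (('red',[.5137,.247,.018]),('yellow',[.5003,.3172,.018])): print(c,fit(c,p,.19,ims={'scene':a},r=18))
cv2.imwrite('pics/w4.png',np.vstack([cv2.resize(d['im'],(480,300)),cv2.resize(a[190:310,270:462],(480,300),interpolation=cv2.INTER_CUBIC)]))
E
python3 plan.py .57 -.2725 .28 3.1416 0 0 1
```

```text
yellow [0.4998 0.3206 0.1748] 150 2266
yellow [0.5    0.32   0.1905] 149 2266
red (array([0.5103, 0.2478, 0.2317]), np.float64(95.5), [209])
yellow (array([0.4953, 0.3192, 0.2484]), np.float64(89.8), [220])
t 19.8 pos [0.5005 0.318  0.2576] rpy [-3.141e+00 -2.000e-03  1.763e+00] w 0.0854 F [ 0.4  0.8 -1.2] dist 0.595 n 11
[-0.0, -0.0, 0.16, -5.39, -0.4, -0.21, 1.0],
[-0.0, -0.0, 0.16, -5.38, 0.46, -0.21, 1.0],
[-0.0, -0.0, 0.16, -5.24, 1.31, -0.21, 1.0],
[-0.0, -0.0, 0.16, -4.97, 2.13, -0.21, 1.0],
[-0.0, -0.0, 0.16, -4.56, 2.9, -0.21, 1.0],
[-0.0, -0.0, 0.16, -4.04, 3.59, -0.21, 1.0],
[-0.0, -0.0, 0.16, -3.42, 4.19, -0.21, 1.0],
[-0.0, -0.0, 0.16, -2.7, 4.68, -0.21, 1.0],
[-0.0, -0.0, 0.16, -1.92, 5.05, -0.21, 1.0],
[-0.0, -0.0, 0.16, -1.09, 5.29, -0.21, 1.0],
[-0.0, -0.0, 0.16, -0.23, 5.4, -0.2, 1.0],
```

View pics/w4.png

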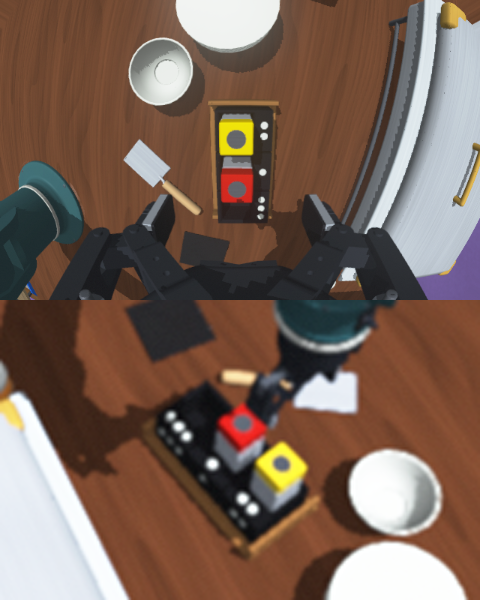

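Both are home: yellow at the far pocket with two dots, red at the middle one, both upright. On the way to blue, I'll test the 40°-tilted tool pose over the mat while the gripper is empty.

```bash
python3 plan.py .485 -.011 .2 3.1416 -.698 0.03 1 11
```

```text
t 19.8 pos [0.5005 0.318  0.2576] rpy [-3.141e+00 -2.000e-03  1.763e+00] w 0.0854 F [ 0.4  0.8 -1.2] dist 0.3343 n 11
[-0.055, 0.046, 0.15, -2.91, -0.71, 0.52, 1.0],
[-0.055, 0.046, 0.15, -3.01, -0.29, 0.35, 1.0],
[-0.055, 0.046, 0.15, -3.03, 0.15, 0.21, 1.0],
[-0.055, 0.046, 0.15, -2.98, 0.6, 0.09, 1.0],
[-0.055, 0.046, 0.15, -2.86, 1.03, -0.0, 1.0],
[-0.055, 0.046, 0.15, -2.67, 1.45, -0.06, 1.0],
[-0.055, 0.046, 0.15, -2.42, 1.84, -0.09, 1.0],
[-0.055, 0.046, 0.15, -2.11, 2.18, -0.08, 1.0],
[-0.055, 0.046, 0.15, -1.76, 2.48, -0.05, 1.0],
[-0.055, 0.046, 0.15, -1.37, 2.72, 0.03, 1.0],
[-0.055, 0.046, 0.15, -0.95, 2.89, 0.13, 1.0],
```

Call:
step_arm([
  [-0.055,0.046,0.15,-2.9,-0.7,0.2,1],
  [-0.055,0.046,0.15,-3,-0.3,0.1,1],
  [-0.055,0.046,0.15,-3,0.2,0.1,1],
  [-0.055,0.046,0.15,-3,0.6,0.1,1],
  [-0.055,0.046,0.15,-2.9,1,0,1],
  [-0.055,0.046,0.15,-2.7,1.5,0,1],
  [-0.055,0.046,0.15,-2.4,1.8,0,1],
  [-0.055,0.046,0.15,-2.1,2.2,0,1],
  [-0.055,0.046,0.15,-1.8,2.5,0,1],
  [-0.055,0.046,0.15,-1.4,2.7,0.1,1],
])

```text
time: 21.05
ee_pos: [0.4748, 0.0069, 0.1932]
tcp_rot: [3.093, -0.646, 0.161]
contact_force: [0.9, 0.2, -0.4]
gripper_width: 0.0855
```

```bash
python3 plan.py .49 -.011 .12 3.1416 -.698 0.03 1 3; python3 -c "
from h import *
print(arm.read_state()['joint_pos'].round(2))"
```

```text
t 21.05 pos [0.4748 0.0069 0.1932] rpy [ 3.093 -0.646  0.161] w 0.0855 F [ 0.9  0.2 -0.4] dist 0.0769 n 3
[-0.011, 0.017, 0.035, -1.15, 0.56, 2.22, 1.0],
[-0.011, 0.017, 0.035, -1.16, 0.58, 2.21, 1.0],
[-0.011, 0.017, 0.035, -1.18, 0.59, 2.2, 1.0],
[ 0.37 -0.16 -0.41  2.46 -0.42  0.2  -1.09]
```

Call:
step_arm([
  [-0.011,0.017,0.035,-1.1,0.6,2.2,1],
  [-0.011,0.017,0.035,-1.1,0.6,2.2,1],
  [-0.011,0.017,0.035,-1.1,0.6,2.2,1],
  [0,0,0,0,0,0,1],
])

```text
time: 21.55
ee_pos: [0.4738, 0.0045, 0.1769]
tcp_rot: [3.109, -0.647, 0.134]
contact_force: [0.0, -0.8, -0.0]
gripper_width: 0.0853
```

```bash
python3 plan.py .49 -.011 .11 3.1416 -.698 0.03 1 3; python3 -c "
from h import *
print(arm.read_state()['joint_pos'].round(2))"
```

```text
t 21.55 pos [0.4738 0.0045 0.1769] rpy [ 3.109 -0.647  0.134] w 0.0853 F [ 0.  -0.8 -0. ] dist 0.0706 n 3
[-0.011, 0.017, 0.027, -0.97, 0.52, 2.08, 1.0],
[-0.011, 0.017, 0.027, -0.99, 0.52, 2.07, 1.0],
[-0.011, 0.017, 0.027, -1.01, 0.53, 2.06, 1.0],
[ 0.88 -0.15 -0.86  2.47 -0.91  0.19 -0.61]
```

Full 40° outward tilt hits joint limits over the mat, so I'll grip blue with the tool tilted 25° inward and finish tilted 15° outward.

```bash
python3 plan.py .60 -.27 .24 3.1416 .436 0.045 1 9; python3 -c "
from h import *
a=eyes.grab_frame('scene');cv2.imwrite('pics/s5.png',a)
print([(np.round(d['centre'],3),round(d['p'],2)) for d in models.spot_point('scene','pepper_mill')])
print(np.round([.0],1), fit('blue',[.502,-.2727,.036],.04,np.radians(40),ims={'scene':a}))
"
```

```text
t 21.55 pos [0.4738 0.0045 0.1769] rpy [ 3.109 -0.647  0.134] w 0.0853 F [ 0.  -0.8 -0. ] dist 0.3087 n 9
[0.002, -0.12, 0.008, 1.21, 3.21, 0.14, 1.0],
[0.002, -0.12, 0.008, 1.24, 3.2, -0.02, 1.0],
[0.002, -0.12, 0.008, 1.26, 3.19, -0.17, 1.0],
[0.002, -0.12, 0.008, 1.25, 3.18, -0.33, 1.0],
[0.002, -0.12, 0.008, 1.23, 3.16, -0.49, 1.0],
[0.002, -0.12, 0.008, 1.19, 3.15, -0.64, 1.0],
[0.002, -0.12, 0.008, 1.13, 3.14, -0.79, 1.0],
[0.002, -0.12, 0.008, 1.05, 3.13, -0.93, 1.0],
[0.002, -0.12, 0.008, 0.96, 3.12, -1.05, 1.0],
[(array([ 0.733, -0.302,  0.003]), 0.65)]
[0.] (array([ 0.5004, -0.2692, -0.0114]), np.float64(65.2), [151])
```

Call:
step_arm([
  [0,-0.12,0,1.2,0,-2.5,1],
  [0,-0.12,0.008,1.2,2,-2.5,1],
  [0,-0.12,0.008,1.3,3.2,-2,1],
  [0,-0.12,0.008,1.3,3.2,-0.3,1],
  [0,-0.12,0.008,1.2,3.2,-0.3,1],
  [0,-0.12,0.008,1.2,3.2,-0.3,1],
  [0,-0.12,0.008,1.1,3.2,-0.3,1],
  [0,-0.12,0.008,1.1,3.2,-0.3,1],
  [0,-0.12,0.008,1,3.2,-0.3,1],
  [0,0,0,0,0,0,1],
])

```text
time: 22.9
ee_pos: [0.5582, -0.2119, 0.2637]
tcp_rot: [3.098, 0.389, 0.057]
contact_force: [-0.5, 0.8, -0.1]
gripper_width: 0.0854
```

```bash
python3 plan.py .60 -.27 .22 3.1416 .436 0.045 1 ; python3 -c "
from h import *
print(arm.read_state()['joint_pos'].round(2))"
```

```text
t 22.9 pos [ 0.5582 -0.2119  0.2637] rpy [3.098 0.389 0.057] w 0.0854 F [-0.5  0.8 -0.1] dist 0.0838 n 2
[0.024, -0.024, 0.005, 2.6, 2.96, 1.42, 1.0],
[0.024, -0.024, 0.005, 2.65, 2.98, 1.29, 1.0],
[ 0.75  0.71 -0.91  1.29  0.56  1.79 -1.63]
```

Call:
step_arm([
  [0.024,-0.024,0.005,2.6,3,1.4,1],
  [0.024,-0.024,0.005,2.6,3,1.2,1],
  [0,0,0,0,0,0,1],
])

```text
time: 23.28
ee_pos: [0.6038, -0.2687, 0.2177]
tcp_rot: [3.124, 0.442, 0.042]
contact_force: [0.3, 1.2, -0.1]
gripper_width: 0.0851
```

```bash
cat > bluefit.py <<'E'
from h import *
im,T,K=wcam();np.savez('wb.npz',im=im,T=T,K=K)
s=arm.read_state();print(s['ee_pos'].round(4),s['tcp_rot'].round(3),s['joint_pos'].round(2))
x0=[.5022,-.2715,.036];tilt=np.radians(40)
B=lambda p,z0:box(R.from_euler('ZY',[p[2],tilt]).as_matrix(),np.array([p[0],p[1],.036]),z0,.125)
m=cmask(im,'blue',90).astype(np.uint8);q0=fproj(B([*x0[:2],.04],.096),T,K);u,v=q0.mean(0).astype(int)
w=np.zeros_like(m);w[max(v-55,0):v+55,max(u-55,0):u+55]=1;m&=w
m=cv2.morphologyEx(m,cv2.MORPH_CLOSE,np.ones((21,21)))
f=lambda p:np.abs(sil(fproj(B(p,.096),T,K),m.shape)-m).sum()
for y in (.04,-.1):
    s=np.array([[0,0,0],[.006,0,0],[0,.006,0],[0,0,.1]])+[*x0[:2],y]
    o=minimize(f,s[0],method='Nelder-Mead',options=dict(initial_simplex=s));print(o.x.round(4),round(o.fun),m.sum())
wmark(im,fproj(B(o.x,0),T,K),'pics/wb.png')
E
python3 bluefit.py
```

```text
[ 0.6038 -0.267   0.2192] [3.124 0.44  0.044] [ 0.69  0.87 -0.84  1.08  0.64  1.86 -1.55]
[ 0.503  -0.2808  0.1455] 211 2592
[ 0.5034 -0.2775  0.1092] 219 2592
```

View pics/wb.png

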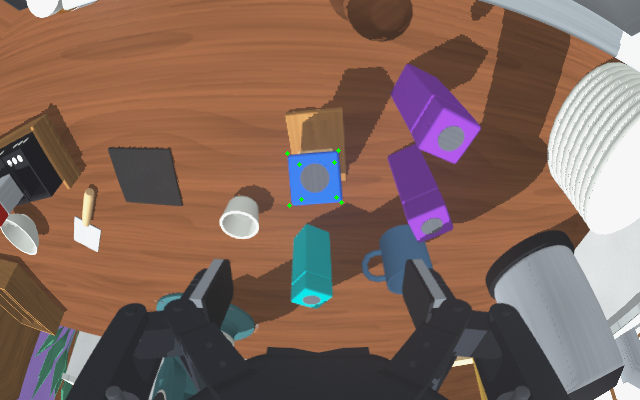

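Camera looks down on the blue cap at (287–341,152–206), model outline matched; rest beneath at (318,128), ramekin at (240,215) and the look-alikes are outside the finger paths.

```bash
python3 plan.py .5735 -.2705 .133 3.1416 .436 .08 1 3
```

```text
t 23.32 pos [ 0.6038 -0.267   0.2192] rpy [3.124 0.44  0.044] w 0.0853 F [0.3 1.6 0.3] dist 0.0914 n 3
[0.001, 0.002, -0.011, 0.31, 0.02, 3.03, 1.0],
[0.001, 0.002, -0.011, 0.3, 0.03, 3.03, 1.0],
[0.001, 0.002, -0.011, 0.3, 0.03, 3.03, 1.0],
```

Call:
step_arm([
  [0,0.002,-0.011,0.3,0,3,1],
  [0,0.002,-0.011,0.3,0,3,1],
  [0,0,-0.011,0.3,0,2.5,1],
  [0,0,0,0,0,0,1],
])

```text
time: 23.82
ee_pos: [0.5771, -0.265, 0.1393]
tcp_rot: [3.124, 0.434, 0.083]
contact_force: [-0.5, 0.2, 0.1]
gripper_width: 0.0853
```

```bash
python3 plan.py .5524 -.2716 .0877 3.1416 .436 .08 1 2
```

```text
t 23.82 pos [ 0.5771 -0.265   0.1393] rpy [3.124 0.434 0.083] w 0.0853 F [-0.5  0.2  0.1] dist 0.0576 n 2
[0.01, -0.001, 0.001, -0.06, 0.17, 2.87, 1.0],
[0.01, -0.001, 0.001, -0.06, 0.2, 2.87, 1.0],
```

Call:
step_arm([
  [0.01,-0.001,0,0,0.3,2.8,1],
  [0.01,-0.001,0,0,0.3,2.7,1],
  [0,0,0,0,0.1,0,1],
])

```text
time: 24.2
ee_pos: [0.5574, -0.2729, 0.0936]
tcp_rot: [3.135, 0.431, 0.082]
contact_force: [0.8, -0.2, 0.4]
gripper_width: 0.0856
```

```bash
python3 plan.py .5524 -.2716 .0877 3.1416 .436 .08 1 1
```

```text
t 24.2 pos [ 0.5574 -0.2729  0.0936] rpy [3.135 0.431 0.082] w 0.0856 F [ 0.8 -0.2  0.4] dist 0.0079 n 1
[0.007, -0.005, 0.002, -0.2, -0.18, 0.74, 1.0],
```

Call:
step_arm([
  [0.007,-0.005,0,-0.2,-0.15,0.7,1],
  [0,0,0,0,0,0.2,1],
  [0,0,0,0,0,0,0],
  [0,0,0,0,0,0,0],
  [0,0,0,0,0,0,0],
  [0,0,0,0,0,0,0],
  [0,0,0,0,0,0,0],
])

```text
time: 25.08
ee_pos: [0.5548, -0.2706, 0.0905]
tcp_rot: [3.139, 0.431, 0.083]
contact_force: [-0.3, 0.4, 0.4]
gripper_width: 0.0446
```

```bash
python3 plan.py .5724 -.2716 .16 3.1416 .436 .08 0 2
```

```text
t 25.07 pos [ 0.5548 -0.2706  0.0905] rpy [3.139 0.431 0.083] w 0.0446 F [-0.3  0.4  0.4] dist 0.0717 n 2
[0.002, -0.002, 0.001, -0.66, 0.13, -3.52, 0.0],
[0.002, -0.002, 0.001, -0.67, 0.13, -3.52, 0.0],
```

Call:
step_arm([
  [0,0,0,-0.8,0,-1.8,0],
  [0,0,0,-1.7,0,-3.6,0],
  [0,0,0,-2.1,0,-4.5,0],
  [0,0,0,-1.7,0,-3.6,0],
  [0,0,0,0,0,0,0],
])

```text
time: 25.7
ee_pos: [0.5539, -0.2695, 0.2482]
tcp_rot: [3.14, 0.429, 0.084]
contact_force: [0.4, 0.3, -3.5]
gripper_width: 0.0446
```

```bash
python3 plan.py .487 -.011 .26 3.1416 -.267 .04 0 10;python3 -c "
from h import *
print(arm.read_state()['joint_pos'].round(2))"
```

```text
t 25.7 pos [ 0.5539 -0.2695  0.2482] rpy [3.14  0.429 0.084] w 0.0446 F [ 0.4  0.3 -3.5] dist 0.2673 n 10
[0.001, 0.07, 0.004, -0.46, -2.63, 0.08, 0.0],
[0.001, 0.07, 0.004, -0.48, -2.63, 0.04, 0.0],
[0.001, 0.07, 0.004, -0.49, -2.63, 0.01, 0.0],
[0.001, 0.07, 0.004, -0.5, -2.63, -0.02, 0.0],
[0.001, 0.07, 0.004, -0.51, -2.62, -0.05, 0.0],
[0.001, 0.07, 0.004, -0.52, -2.62, -0.09, 0.0],
[0.001, 0.07, 0.004, -0.52, -2.62, -0.12, 0.0],
[0.001, 0.07, 0.004, -0.52, -2.62, -0.16, 0.0],
[0.001, 0.07, 0.004, -0.52, -2.61, -0.19, 0.0],
[0.001, 0.07, 0.004, -0.52, -2.61, -0.23, 0.0],
[ 0.79  0.77 -0.88  1.22  0.6   1.83 -1.52]
```

Call:
step_arm([
  [0.001,0.07,0.004,-0.4,-2,0,0],
  [0.001,0.07,0.004,-0.5,-2.6,0,0],
  [0.001,0.07,0.004,-0.5,-2.6,0,0],
  [0.001,0.07,0.004,-0.5,-2.6,0,0],
  [0.001,0.07,0.004,-0.5,-2.6,0,0],
  [0.001,0.07,0.004,-0.5,-2.6,-0.1,0],
  [0.001,0.07,0.004,-0.5,-2.6,-0.1,0],
  [0.001,0.07,0.004,-0.5,-2.6,-0.2,0],
  [0.001,0.07,0.004,-0.5,-2.6,-0.2,0],
  [0.001,0.07,0.004,-0.5,-2.6,-0.2,0],
])

```text
time: 26.95
ee_pos: [0.4842, -0.0115, 0.2561]
tcp_rot: [-3.133, -0.282, 0.039]
contact_force: [-0.5, 1.3, -2.3]
gripper_width: 0.0447
```

```bash
python3 plan.py .487 -.011 .16 3.1416 -.267 .04 0 3;python3 - <<'E'
from h import *
print(arm.read_state()['joint_pos'].round(2))
a=eyes.grab_frame('scene')
print([(np.round(d['centre'],3),round(d['p'],2)) for d in models.spot_point('scene','mat')])
E
```

```text
t 26.95 pos [ 0.4842 -0.0115  0.2561] rpy [-3.133 -0.282  0.039] w 0.0447 F [-0.5  1.3 -2.3] dist 0.0962 n 3
[-0.003, -0.005, -0.0, -0.8, 0.01, 3.1, 0.0],
[-0.003, -0.005, -0.0, -0.79, 0.0, 3.11, 0.0],
[-0.003, -0.005, -0.0, -0.77, -0.01, 3.11, 0.0],
[ 1.3  -0.12 -1.22  2.06 -0.21  0.85 -1.35]
[(array([ 0.478, -0.014,  0.001]), 0.95)]
```

Call:
step_arm([
  [-0.003,-0.002,0,-0.8,0,2.9,0],
  [-0.003,0,0,-0.7,0,2.9,0],
  [-0.002,0,0,-0.7,0,2.5,0],
  [0,0,0,0,0,0,0],
  [0,0,0,0,0,0,0],
])

```text
time: 27.68
ee_pos: [0.484, -0.0117, 0.1685]
tcp_rot: [3.129, -0.277, 0.044]
contact_force: [0.1, 0.0, -2.2]
gripper_width: 0.0445
```

```bash
cat > heldfit.py <<'E'
from h import *
im,T,K=wcam();s=arm.read_state();cv2.imwrite('pics/held.png',im);a=eyes.grab_frame('scene');b=eyes.grab_frame('top')
p=s['ee_pos'];print(p.round(4),s['tcp_rot'].round(4),s['joint_pos'].round(2))
yaw=s['tcp_rot'][2];h=np.array([np.cos(yaw),np.sin(yaw),0])
foot=p-.005*h-[0,0,.0753]
P=lambda q:box(R.from_euler('ZYX',[yaw,q[3],q[4]]).as_matrix(),foot+q[:3],.096,.125)
ims=[(cmask(im,'blue',90),lambda X:fproj(X,T,K)),(cmask(a,'blue',100),lambda X:proj('scene',X)),(cmask(b,'blue',100),lambda X:proj('top',X))]
D=[]
for (m,f),r in zip(ims,(75,20,20)):
    u,v=f(P(np.zeros(5))).mean(0).astype(int);w=np.zeros_like(m);w[max(v-r,0):v+r,max(u-r,0):u+r]=1;m=(m&w).astype(np.uint8)
    if r==75:m=cv2.morphologyEx(m,cv2.MORPH_CLOSE,np.ones((31,31)))
    print(m.sum(),end=' ')
    if m.sum()>60: D.append((m,f))
D=D[:2]
c=lambda q:sum(np.abs(sil(f(P(q)),m.shape)-m).sum()/m.sum() for m,f in D)
S=np.zeros((6,5));S[1,0]=S[2,1]=S[3,2]=.006;S[4,3]=S[5,4]=.1
o=minimize(c,S[0],method='Nelder-Mead',options=dict(initial_simplex=S,maxiter=400))
print('d foot',o.x[:3].round(4),'pitch,roll',o.x[3:].round(3),o.fun.round(3),c(np.zeros(5)).round(3))
wmark(im,fproj(box(R.from_euler('z',yaw).as_matrix(),foot,0,.125),T,K),'pics/held2.png')
E
python3 heldfit.py
```

```text
[ 0.484  -0.012   0.1685] [ 3.1285 -0.2769  0.0437] [ 1.11  0.15 -1.21  2.17  0.27  0.66 -1.81]
6890 153 161 d foot [-0.0014  0.0032 -0.003 ] pitch,roll [0.016 0.021] 1.111 1.172
```

View pics/held2.png

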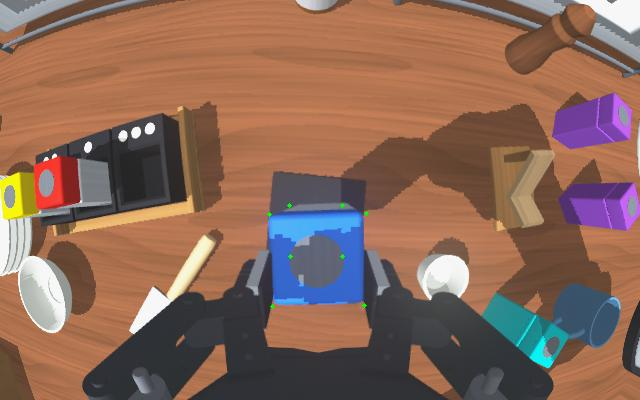

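Predicted upright outline matches the held blue shaker (cap corners (268,213)…(364,305)), so it hangs upright over the mat. Lowering.

Call:
step_arm([
  [0.004,-0.005,0,-0.6,0,2,0],
  [0.004,-0.005,0,-0.6,0,2,0],
  [0.004,0,0,-0.5,0,1.8,0],
  [0,0,0,-0.3,0,1,0],
  [0,0,0,0,0,0,0],
  [0,0,0,0,0,0,0],
])

```text
time: 28.58
ee_pos: [0.4864, -0.0167, 0.1009]
tcp_rot: [3.133, -0.275, 0.04]
contact_force: [0.0, -0.5, -2.0]
gripper_width: 0.0445
```

```bash
python3 plan.py .486 -.011 .08 3.1416 -.267 .044 0 1; python3 heldfit.py
```

```text
t 28.57 pos [ 0.4864 -0.0167  0.1009] rpy [ 3.133 -0.275  0.04 ] w 0.0445 F [ 0.  -0.5 -2. ] dist 0.0217 n 1
[0.01, -0.008, -0.004, -0.58, -0.59, 2.0, 0.0],
[ 0.4865 -0.0168  0.1009] [ 3.133  -0.2747  0.0396] [ 0.89  0.3  -1.02  2.23  0.55  0.54 -2.06]
6953 136 143 d foot [ 0.0006  0.003  -0.0026] pitch,roll [-0.007  0.022] 1.16 1.214
```

Call:
step_arm([
  [0.006,-0.006,0,-0.3,-0.4,0.9,0],
  [0.003,0,0,-0.2,-0.2,0.6,0],
  [0,0,0,-0.1,0,0.3,0],
  [0,0,0,0,0,0,0],
])

```text
time: 29.22
ee_pos: [0.485, -0.0106, 0.0804]
tcp_rot: [-3.14, -0.268, 0.039]
contact_force: [-1.0, 0.2, -2.1]
gripper_width: 0.0443
```

Call:
step_arm([
  [0,0,0,-0.05,0,0.2,0],
  [0,0,0,0,0,0.1,0],
  [0,0,0,0,0,0,0],
])

```text
time: 29.6
ee_pos: [0.4888, -0.0118, 0.0802]
tcp_rot: [3.139, -0.274, 0.039]
contact_force: [-0.9, -1.0, -3.3]
gripper_width: 0.0446
```

Call:
step_arm([
  [0,0,0,0,0,0,1],
  [0,0,0,0,0,0,1],
  [0,0,0,0,0,0,1],
  [0,0,0,0,0,0,1],
  [0,0,0,0,0,-2,1],
  [0,0,0,0,0,-4,1],
  [0,0,0,0,0,-5,1],
  [0,0,0,0,0,-5,1],
  [0,0,0,0,0,0,1],
])

```text
time: 30.72
ee_pos: [0.4504, -0.0212, 0.2035]
tcp_rot: [3.127, -0.261, 0.03]
contact_force: [0.6, -0.7, -1.0]
gripper_width: 0.0855
```

```bash
python3 capfit.py blue .482 -.012 .004 .04; python3 plan.py .482 -.012 .26 3.1416 0 1.62 1 10
python3 - <<'E'
from h import *
print(arm.read_state()['joint_pos'].round(2))
a=eyes.grab_frame('scene');print(fit('blue',[.482,-.012,.004],.04,ims={'scene':a}))
E
```

```text
blue [ 0.4852 -0.0155  0.0502] 169 2749
blue [ 0.4853 -0.0154  0.0508] 170 2749
t 30.77 pos [ 0.4499 -0.0215  0.2023] rpy [ 3.129 -0.26   0.029] w 0.0856 F [-0.2 -0.2 -0.6] dist 0.0667 n 10
[0.022, -0.019, -0.158, 0.46, -0.08, -0.48, 1.0],
[0.022, -0.019, -0.158, 0.46, -0.02, -0.48, 1.0],
[0.022, -0.019, -0.158, 0.45, 0.04, -0.49, 1.0],
[0.022, -0.019, -0.158, 0.43, 0.1, -0.5, 1.0],
[0.022, -0.019, -0.158, 0.4, 0.16, -0.51, 1.0],
[0.022, -0.019, -0.158, 0.36, 0.21, -0.52, 1.0],
[0.022, -0.019, -0.158, 0.31, 0.25, -0.54, 1.0],
[0.022, -0.019, -0.158, 0.26, 0.28, -0.55, 1.0],
[0.022, -0.019, -0.158, 0.2, 0.31, -0.56, 1.0],
[0.022, -0.019, -0.158, 0.14, 0.32, -0.57, 1.0],
[ 1.28 -0.11 -1.22  2.18 -0.17  0.74 -1.38]
(array([ 0.4819, -0.0164, -0.2513]), np.float64(81.5), [158])
```

Blue stands upright on the mat at (0.485,−0.0155), released. Turn the tool for the regrasp.

Call:
step_arm([
  [0.022,-0.019,-0.158,0.4,0,-1.5,1],
  [0.022,-0.019,-0.158,0.5,0,-1.5,1],
  [0.022,-0.019,-0.158,0.5,0,-1,1],
  [0.022,-0.019,-0.158,0.4,0.1,-0.5,1],
  [0.022,-0.019,-0.158,0.4,0.2,-0.5,1],
  [0.022,-0.019,-0.158,0.4,0.2,-0.3,1],
  [0.022,-0.019,-0.158,0.3,0.3,-0.3,1],
  [0.022,-0.019,-0.158,0.3,0.3,0,1],
  [0.022,-0.019,-0.158,0.2,0.3,0,1],
  [0.022,-0.019,-0.158,0.1,0.3,0,1],
])

```text
time: 32.08
ee_pos: [0.4764, -0.0115, 0.2483]
tcp_rot: [-3.112, -0.02, 1.668]
contact_force: [-0.3, -0.1, -0.0]
gripper_width: 0.0856
```

```bash
python3 plan.py .485 -.0155 .22 3.1416 0 1.62 1; python3 -c "
from h import *
print(arm.read_state()['joint_pos'].round(2))"
```

```text
t 32.08 pos [ 0.4764 -0.0115  0.2483] rpy [-3.112 -0.02   1.668] w 0.0856 F [-0.3 -0.1 -0. ] dist 0.0298 n 1
[-0.03, -0.02, 0.049, -0.54, 0.9, 2.79, 1.0],
[ 0.99  0.29 -1.19  1.85  0.26  1.22 -0.18]
```

Call:
step_arm([
  [-0.03,-0.02,0.049,-0.5,0.9,2.8,1],
  [0,0,0,0,0,1,1],
  [0,0,0,0,0,0,1],
])

```text
time: 32.45
ee_pos: [0.4853, -0.0133, 0.2045]
tcp_rot: [-3.136, -0.005, 1.625]
contact_force: [-0.4, -1.4, 1.0]
gripper_width: 0.0852
```

```bash
python3 capfit.py blue .485 -.0155 .004 .05; python3 plan.py .485 -.0155 .15 3.1416 0 1.62 1 2
```

```text
blue [ 0.4853 -0.016   0.0303] 258 2897
blue [ 0.4855 -0.0157  0.0391] 257 2897
t 32.5 pos [ 0.4854 -0.0134  0.2049] rpy [-3.136 -0.005  1.625] w 0.0857 F [ 0.2 -1.1 -0.4] dist 0.055 n 2
[-0.003, -0.003, 0.002, -0.12, -0.01, 2.75, 1.0],
[-0.003, -0.003, 0.002, -0.11, -0.02, 2.75, 1.0],
```

Now down to TCP z ≈ 0.080 (0.076 above the foot).

Call:
step_arm([
  [-0.003,-0.003,0,-0.1,0,2.8,1],
  [-0.003,-0.002,0,-0.1,0,2.8,1],
  [0,0,0,0,0,2.8,1],
  [0,0,0,0,0,2.6,1],
  [0,0,0,0,0,0.8,1],
  [0,0,0,0,0,0,1],
])

```text
time: 33.25
ee_pos: [0.4886, -0.0164, 0.0876]
tcp_rot: [3.136, 0.001, 1.624]
contact_force: [-0.2, 0.8, 0.0]
gripper_width: 0.0852
```

```bash
python3 plan.py .4853 -.0158 .079 3.1416 0 1.615 1 1
```

```text
t 33.25 pos [ 0.4886 -0.0164  0.0876] rpy [3.136e+00 1.000e-03 1.624e+00] w 0.0852 F [-0.2  0.8  0. ] dist 0.0093 n 1
[0.005, 0.001, 0.009, 0.07, -0.34, 0.86, 1.0],
```

Call:
step_arm([
  [0.005,0,0.009,0,-0.3,0.8,1],
  [0,0,0,0,0,0.3,1],
])

```text
time: 33.5
ee_pos: [0.4865, -0.0169, 0.0776]
tcp_rot: [3.139, 0.002, 1.613]
contact_force: [0.1, -0.7, -0.1]
gripper_width: 0.0853
```

Call:
step_arm([
  [0,0,0,0.1,0,0,0],
  [0,0,0,0,0,0,0],
  [0,0,0,0,0,0,0],
  [0,0,0,0,0,0,0],
  [0,0,0,0,0,0,0],
  [0,0,0,0,0,0,0],
])

```text
time: 34.25
ee_pos: [0.4867, -0.0159, 0.0785]
tcp_rot: [3.139, 0.003, 1.613]
contact_force: [0.0, -0.6, -0.9]
gripper_width: 0.0439
```

Call:
step_arm([
  [0,0,0,0,0,-3,0],
  [0,0,0,0,0,-5,0],
  [0,0,0,0,0,-5,0],
  [0,0,0,0,0,-3,0],
  [0,0,0,0,0,0,0],
])

```text
time: 34.88
ee_pos: [0.4854, -0.0152, 0.2423]
tcp_rot: [3.141, 0.002, 1.614]
contact_force: [-0.2, -0.1, -3.6]
gripper_width: 0.0443
```

```bash
python3 plan.py .5278 .1756 .24 3.1416 0 1.762 0 5
```

```text
t 34.88 pos [ 0.4854 -0.0152  0.2423] rpy [3.141e+00 2.000e-03 1.614e+00] w 0.0443 F [-0.2 -0.1 -3.6] dist 0.1954 n 5
[0.0, 0.0, -0.03, 3.78, 1.01, 0.04, 0.0],
[0.0, 0.0, -0.03, 3.74, 1.12, 0.04, 0.0],
[0.0, 0.0, -0.03, 3.71, 1.23, 0.04, 0.0],
[0.0, 0.0, -0.03, 3.67, 1.34, 0.04, 0.0],
[0.0, 0.0, -0.03, 3.63, 1.45, 0.04, 0.0],
```

Call:
step_arm([
  [0,0,-0.03,2.8,0.8,0,0],
  [0,0,-0.03,3.7,1.1,0,0],
  [0,0,-0.03,3.7,1.2,0,0],
  [0,0,-0.03,3.7,1.3,0,0],
  [0,0,-0.03,3,1.2,0,0],
  [0,0,0,1,0.4,0,0],
  [0,0,0,0,0,0,0],
])

```text
time: 35.75
ee_pos: [0.5235, 0.1721, 0.2319]
tcp_rot: [-3.131, 0.003, 1.766]
contact_force: [0.8, -0.4, -3.2]
gripper_width: 0.0443
```

```bash
python3 dots.py; python3 plan.py .5278 .1756 .18 3.1416 0 1.762 0 2
```

```text
99 [364.5  38.8] [0.543  0.3352 0.072 ]
99 [364.6  54.3] [0.5465 0.3177 0.072 ]
104 [363.6 111. ] [0.5582 0.2554 0.072 ]
90 [362.6 159.7] [0.5689 0.2021 0.072 ]
94 [361.6 175.4] [0.5718 0.1843 0.072 ]
94 [361.1 190.9] [0.5754 0.1665 0.072 ]
t 35.8 pos [0.5236 0.1715 0.232 ] rpy [-3.131e+00  3.000e-03  1.765e+00] w 0.0442 F [-1.1 -0.9 -3.2] dist 0.0523 n 2
[-0.005, 0.001, 0.001, 0.17, 0.27, 2.6, 0.0],
[-0.005, 0.001, 0.001, 0.16, 0.26, 2.6, 0.0],
```

Dots agree: pocket 3 at (0.5278,0.1757).

Call:
step_arm([
  [-0.005,0,0,0.3,0.2,2.6,0],
  [-0.005,0,0,0.2,0.2,2.6,0],
  [0,0,0,0,0,0,0],
])

```text
time: 36.17
ee_pos: [0.5266, 0.1726, 0.1782]
tcp_rot: [-3.141, 0.005, 1.759]
contact_force: [-0.1, 0.1, -3.0]
gripper_width: 0.0442
```

```bash
python3 plan.py .5278 .1757 .16 3.1416 0 1.762 0 1
```

```text
t 36.17 pos [0.5266 0.1726 0.1782] rpy [-3.141  0.005  1.759] w 0.0442 F [-0.1  0.1 -3. ] dist 0.0185 n 1
[-0.001, 0.005, -0.003, 0.3, 0.18, 1.81, 0.0],
```

Call:
step_arm([
  [0,0.005,-0.003,0.3,0.1,1.6,0],
  [0,0,0,0,0,0.8,0],
  [0,0,0,0,0,0,0],
])

```text
time: 36.55
ee_pos: [0.5279, 0.1744, 0.1541]
tcp_rot: [3.141, 0.0, 1.76]
contact_force: [-0.4, -0.8, -3.1]
gripper_width: 0.0443
```

```bash
python3 plan.py .5278 .1757 .11 3.1416 0 1.762 0 3
```

```text
t 36.55 pos [0.5279 0.1744 0.1541] rpy [3.141 0.    1.76 ] w 0.0443 F [-0.4 -0.8 -3.1] dist 0.0441 n 3
[0.0, 0.0, -0.001, 0.04, 0.0, 1.47, 0.0],
[0.0, 0.0, -0.001, 0.04, 0.0, 1.47, 0.0],
[0.0, 0.0, -0.001, 0.04, 0.0, 1.47, 0.0],
```

Call:
step_arm([
  [0,0,0,0.1,0,1.5,0],
  [0,0,0,0,0,1.5,0],
  [0,0,0,0,0,1.4,0],
  [0,0,0,0,0,1,0],
  [0,0,0,0,0,0.4,0],
  [0,0,0,0,0,0,0],
])

```text
time: 37.3
ee_pos: [0.528, 0.1761, 0.0925]
tcp_rot: [3.14, -0.0, 1.76]
contact_force: [-2.1, -1.6, 7.7]
gripper_width: 0.0441
```

At the expected home height (0.0925), with floor contact force. Release.

Call:
step_arm([
  [0,0,0,0,0,0,1],
  [0,0,0,0,0,0,1],
  [0,0,0,0,0,0,1],
  [0,0,0,0,0,0,1],
  [0,0,0,0,0,-3,1],
  [0,0,0,0,0,-5,1],
  [0,0,0,0,0,-5,1],
  [0,0,0,0,0,-4,1],
  [0,0,0,0,0,0,1],
])

```text
time: 38.42
ee_pos: [0.5278, 0.1761, 0.2681]
tcp_rot: [3.14, -0.0, 1.761]
contact_force: [-0.3, -0.4, -0.6]
gripper_width: 0.0854
```

```bash
python3 capfit.py blue .5278 .1757 .018 .19; python3 capfit.py red .5137 .247 .018 .19; python3 capfit.py yellow .5003 .3172 .018 .19
python3 - <<'E'
from h import *
d=np.load('wc.npz');im=d['im'].copy();T,K=d['T'],d['K']
for c in ((.5278,.1757),(.514,.2466),(.5003,.3172)):
    for u,v in fproj(box(R.from_euler('z',.191).as_matrix(),np.array([*c,.018]),.125,.125),T,K): cv2.circle(im,(int(u),int(v)),1,(0,255,0),-1)
a=eyes.grab_frame('scene')
cv2.imwrite('pics/end.png',np.vstack([cv2.resize(im[0:260,200:480],(560,300)),cv2.resize(a[150:310,230:486],(560,300),interpolation=cv2.INTER_CUBIC)]))
print(arm.read_state()['ee_pos'])
E
```

```text
blue [0.5264 0.176  0.1677] 188 2109
blue [0.5261 0.1769 0.1697] 189 2109
red [0.5146 0.2493 0.1885] 91 2258
red [0.5146 0.2492 0.1856] 89 2258
yellow [0.4996 0.3211 0.1894] 178 2276
yellow [0.4999 0.3203 0.1829] 177 2276
[0.52646766 0.17516997 0.26449674]
```

View pics/end.png

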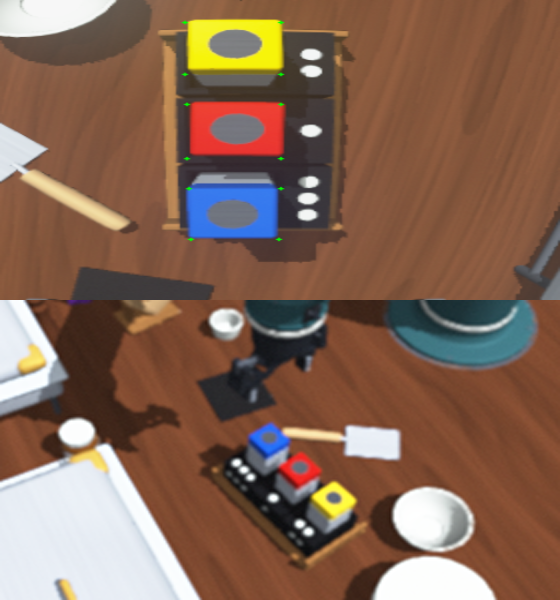

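The three caps match their home outlines: blue by three dots, red by one, yellow by two, all upright. The gripper is clear of them. Handing in.

```bash
python3 -c "
from bench import order
print(order.close_job())"
```

```text
the job is handed in; nothing more can be done
None
```

I carried out the whole task in order and handed it in about 38.6 s into the 72 s limit. Red went into the one-dot pocket and yellow into the two-dot pocket. Blue was stood on the mat, released, retaken and lowered into the three-dot pocket.

**Last checks:** In the final wrist and scene pictures, all three shakers sit upright at home height, within about 4 mm of their pocket axes. The gripper was open and about 17 cm above its release height, and the force reading was near zero. I did not measure the other loose things again at the end; none looked moved in the last pictures, which do not show all of them.

**What went wrong or disagreed:**
- **Yellow, first grasp:** It closed on nothing because the grip was too high. A close-up taken then showed the cap leaning slightly. Measured again after the arm backed off, the shaker stood upright in its old place, and a lower grasp held.
- **Mat trial:** A trial with the empty gripper tilted 40° over the mat ran into joint limits, so I gripped blue with the tool tilted inward instead.
- **Position readings:** Different camera fits disagreed by 2–4 mm, and the floor contact force showed clearly only for blue. I judged red and yellow home by their height.

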